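Uncover, unlock and lift an oiled ball in its carrying dish

TASK

Lift the arched plywood dust cover off the freshly oiled wooden ball and hang it astride the wooden bar of the rack on the other side of the bench, so that it hangs free with the bar under its crown. Then take the carrying dish by the grip of its bow handle, give it a quarter turn where it sits so that the bow stands in line with the T-track and the foot comes free of the slot, lift it straight up and finish while holding it level about 15 cm above the track, with the ball resting in the middle of the dish. Do not touch the ball or let it roll out to the rim, and leave the other things on the bench where they are.

Things in the scene. Friction and masses are not known exactly. Their poses are not given: they have to be found in the camera images.
- track: Aluminium T-track fixed to the bench, 210 mm long (its x axis, along the slot), 48 wide, 20 high. Origin: centre of its underside, on the bench top. It is left or right of the shut tool box (141 mm high, lid from x = 0.41 to 0.61, y = -0.11 to 0.25) and the rack is on the other side: carry the cover over the box.
- track_slot (a point): Middle of the slot at the track's top, 20 mm above the bench; axes as the track's. The slot is 18 mm wide, open along the whole length between two lips 6 mm thick, over a channel 40 mm wide and 11 mm deep.
- dish: Round turned wooden dish, 100 mm across, rim 17 mm high, about 0.3 kg, standing flat on the track's top. Origin: centre of its flat underside. Its floor is a shallow cone, 6 mm thick in the middle and rising 8 degrees to the rim: the ball stays in the middle unless the dish is tilted some 8 degrees or jerked. A fixed steel bow spans it along its own x axis, ends 47 mm from the centre.
- dish_foot (a point): Middle of the steel hammer-head foot, 11 mm under the dish's underside on a 10 mm neck (4 mm side play in the slot): 28 mm long along the dish's x axis (parallel to the bow), 10 wide, 6 thick. It starts across the track (within 12 degrees), caught under the lips. Turned a quarter turn, either way, until bow and track are parallel within 12 degrees, it lifts out through the slot.
- dish_grip (a point): Centre of the flat-sided wooden grip on top of the bow: 50 mm long (along the dish's x axis), 14 wide, 16 high, free on both sides; 90 mm above the dish's underside, on the dish's axis. The ball's top is 38 mm below this point.
- ball_center (a point): Centre of the loose wooden ball, 46 mm in diameter, about 40 g, lying in the middle of the dish, its centre 29 mm above the dish's underside.
- ball: The same ball; this origin is a point on its surface and turns with it, so use ball_center.
- cover: Dust cover, plywood 5 mm thick bent to an inverted U, a tunnel 80 mm long along its x axis, 150 wide over the legs (y), 140 inside, about 0.18 kg. Legs straight for 60 mm, crown a half circle. Origin: between the feet, at their lower ends. At first it stands on the bench astride the track, over the dish, its axis along the track within 5 degrees, at least 8 mm clear of the bow.
- cover_grip (a point): Centre of the cover's handle bar above the crown: 70 mm long (along the cover's x axis), 14 wide, 16 high, 163 mm above the feet, 20 mm clear of the plywood below it on two studs. Axes as the cover's.
- cover_crown (a point): Inside of the cover's crown at its middle, which comes to rest on the bar; 130 mm above the feet.
- rack: Wooden hanging rack fixed to the bench: foot board 216 x 90 x 16 mm, two uprights at its ends (40 mm wide, tops 150 mm above the bench), and between them a horizontal dowel bar, 16 mm thick, along the rack's x axis; 172 mm of it is free. Origin: centre of its underside, on the bench top.
- bar_top (a point): Top of the rack's bar at its middle, 145 mm above the bench. Axes as the rack's (x along the bar).
- glue_bottle: Bystander, to be left alone: glue bottle, 63 mm across, 174 mm tall with its nozzle, standing. Origin: centre of its underside.
- wax_tin: Bystander, to be left alone: flat round tin, 78 mm across, 34 mm high, on the planing board. Origin: centre of its underside.
- screw_jar: Bystander, to be left alone: clear jar with a screw lid, 69 mm across, 84 mm tall, on the planing board. Origin: centre of its underside.
- offcut_0: Bystander, to be left alone: wooden block 45 x 140 x 32 mm lying in front of the closed tool box. Origin: centre of its underside.
- sliding_bevel: Bystander, to be left alone: folded sliding bevel, a wooden stock 22 x 140 x 21 mm, lying in front of the closed tool box. Origin: centre of its underside.

How it is judged:
By the outcome, as a careful person would: the job done as asked, in the order asked, and still so for the second after the job is handed in, while the arm keeps its last pose, push and grip.
It also fails if it takes over 72 s, if anything falls off the work surface, if the arm or the gripper's body presses on something with over 40 N, if the wrist force passes 120 N, or if a joint passes its speed limit or range.

ROBOT

A 6-joint arm with a two-finger parallel gripper is mounted at the origin on a cart in front of the work surface, level with it; the furniture and walls round the work are solid. World frame = base frame: x ahead of the robot, y to its left, z up, the work surface at z = 0. Lengths are in m, angles in rad, forces in N, time in s.
With the tool pointing down it reaches from about 0.3 to 0.825 m from the base axis. Payload 5.4 kg.
Tool frame: the origin (TCP) lies at the very end of the fingers, on their centre line; the grasp point (between the pads) lies 19 mm behind it; z points along the fingers, y is the direction in which the jaws open and shut (so a half turn about z gives the same grasp; the last joint's range is limited). The gripper opens to 92 mm and grips with 3 to 60 N. Pads are 20 mm wide; open, the fingers measure 128 mm over their backs; the gripper's body (75 mm by 189 mm) begins 69 mm behind the grasp point.
Start: joints at [1.02, 0.158, 1.597, -0, 1.386, -0.21], TCP at [0.192, 0.542, 0.215] pointing down, gripper open.
Joint ranges: [-2.91, 2.91], [-0.94, 2.29], [0.18, 2.7], [-1.29, 4.43], [0.17, 2.64], [-3, 3]. Speed limits (rad/s): [2.57, 2.57, 3.14, 3.14, 3.14, 3.14].

INTERFACE

Orientations are given as a unit quaternion [w, x, y, z].
In Python, from bench import robot, imaging, workorder gives the robot as it stands.
- The arm moves only by the tool servo_tool, never from a script. Its argument "increments" is a list of rows, each an object of numbers: "tx", "ty", "tz": the shift along the tool's x, y, z in m; "ax", "ay", "az": the turn, a rotation vector about the tool's x, y, z in degrees. In form: [{"tx": .., "ty": .., "tz": .., "ax": .., "ay": .., "az": ..}, ...]. A call has 1 to 8 rows; each row is the pose to reach, as a shift and turn from the pose commanded when the call began, along the tool's axes at that moment; what a row does not reach only later rows make up. A row lasts 1/8 s, in which the tool goes at most 62.5 mm and 10.7 degrees, less where a joint would pass 70% of its speed; a pose out of reach is approached as far as the arm can. A call with a gripper value outside its range is refused whole. "gripper" is the opening, from -1 (shut) to 1 (fully open), set as the call begins (left out, the last holds). The fingers move at their own pace and stop on an object; "force" is the grip in N (left out, the last holds). Time passes only in rows, so rows that repeat a pose let the fingers close. It gives the time, the measured TCP pose, the force and the opening at its end, in the units of the state.
- robot.get_obs(): the state, without advancing time (a new reading comes with each control period).
- imaging.capture(name): name is "side" or "top" or "wrist"; returns a dict with "frame" (400x640x3 uint8, red, green, blue), "fx", "fy", "cx", "cy" (pixels), "rvec" (rotation vector, rad) and "tvec" (3), from world to camera coordinates, as OpenCV has them. Camera axes: x right, y down, z forward; pixel columns grow to the right and rows downward; lengths in m; the calibration is good to about 2 mm. A picture is of the moment at which its call begins. There is no depth.
- workorder.finish_job(): hands the job in, once; it reports no verdict.
The state is a dict: "time": time; "joints": joint angles; "joint_vel": joint speeds; "joint_efforts": joint torques, N m; "ee_pos": TCP position; "orientation": TCP orientation; "ft_force": force on the tool from outside, world axes, zero at the start; "wrist_torque": the same for the moment, N m; "width": finger opening in m.
Only numpy, scipy, OpenCV 4.12 (cv2) and the standard library are available. Lean on these libraries where they do the work, as an engineer would, in place of code of your own. Each camera call takes 0.05 s, during which the arm holds its last target.

## Working session

There is one attempt and no reset: what is moved stays moved. The work goes in short steps, Python scripts to look and compute and a tool call to move; the robot and the scene stay as the last step left them, time stands still between calls to the robot, and variables do not carry over. Pictures are saved under pics/ and viewed, and the job is handed in when it is done.

Besides the shell and the picture viewer there is one more tool, called after "Emit:" as name(argument=value, ...) on one line, values as JSON. servo_tool: Moves the arm, as the interface text tells. Its arguments: {"type":"object","properties":{"increments":{"type":"array","items":{"type":"object","properties":{"tx":{"type":"number"},"ty":{"type":"number"},"tz":{"type":"number"},"ax":{"type":"number"},"ay":{"type":"number"},"az":{"type":"number"}}}},"gripper":{"type":"number"},"force":{"type":"number"}},"required":["increments"]}

```bash
ls; mkdir -p pics
python3 - <<'E'
from bench import robot, imaging, workorder
import cv2
o=robot.get_obs(); print(o)
for n in ("side","top","wrist"):
    c=imaging.capture(n); cv2.imwrite(f"pics/a_{n}.png",c["frame"][:,:,::-1]); print(n,{k:v for k,v in c.items() if k!="frame"})
E
```

```text
pics
{'time': 0.0, 'joints': array([ 1.01990291e+00,  1.59054666e-01,  1.59819388e+00, -3.03624738e-05,
        1.38617760e+00, -2.10103112e-01]), 'joint_vel': array([ 9.34585074e-04,  3.09429522e-04,  8.79515814e-04,  9.97746276e-06,
        9.84999235e-04, -1.03908943e-03]), 'joint_efforts': array([ 5.93021014e-05, -3.85567904e+01, -3.22103620e+01,  6.99996413e-02,
        3.77170765e-02, -1.05876090e-04]), 'ee_pos': array([0.19188892, 0.54139161, 0.21363496]), 'orientation': array([-3.26610318e-04,  1.69568961e-01,  9.85517898e-01, -8.56721007e-04]), 'ft_force': array([ 0.56928192, -0.10786161,  0.57057682]), 'wrist_torque': array([-0.03075064,  0.01381393, -0.00761187]), 'width': 0.09185423023498486}
side {'fx': 507.92916687104406, 'fy': 507.92916687104406, 'cx': 310.28238213192674, 'cy': 199.6628362895671, 'rvec': array([ 1.81026669, -1.23469441,  0.72712895]), 'tvec': array([-0.06715513,  0.39695797,  1.35514952])}
top {'fx': 443.50810045090446, 'fy': 443.50810045090446, 'cx': 322.25323331292043, 'cy': 207.80113729187755, 'rvec': array([ 2.17975568, -2.15080144,  0.10665926]), 'tvec': array([0.13205749, 0.54928602, 1.50702695])}
wrist {'fx': 276.9279370542375, 'fy': 276.9279370542375, 'cx': 326.07176124728477, 'cy': 196.65229196972953, 'rvec': array([-2.3846766, -1.6840203, -0.2181847]), 'tvec': array([-0.57349407, -0.02895477,  0.39047414])}
```

View pics/a_side.png

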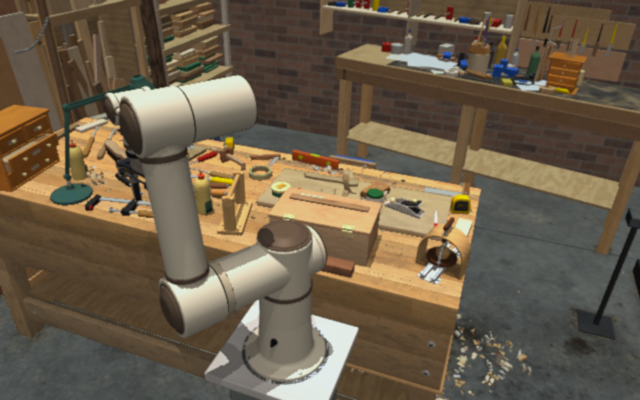

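View pics/a_top.png

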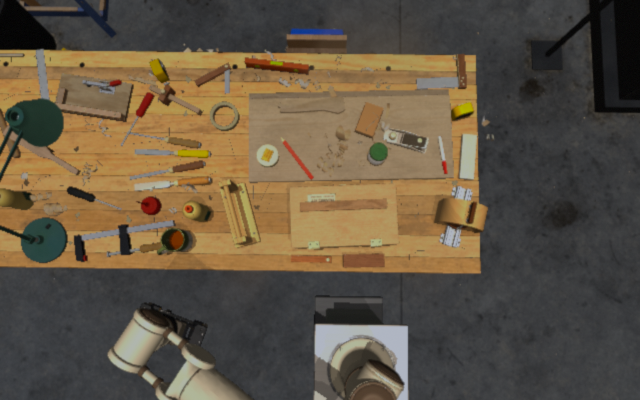

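View pics/a_wrist.png

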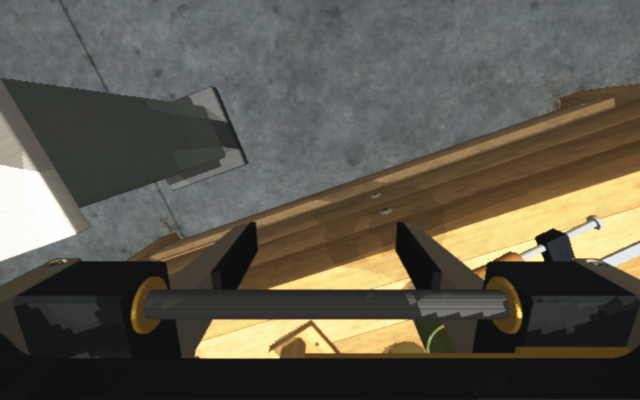

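The top view shows the cover astride the track at px (461,215) and the rack at (239,212), with the box between them and the glue bottle at (195,211), left of the rack. I'll zoom in.

Run:
```python
import cv2
t=cv2.imread("pics/a_top.png"); s=cv2.imread("pics/a_side.png")
cv2.imwrite("pics/z1.png",cv2.resize(t[170:270,410:510],None,fx=6,fy=6,interpolation=cv2.INTER_CUBIC))
cv2.imwrite("pics/z2.png",cv2.resize(t[165:265,170:300],None,fx=6,fy=6,interpolation=cv2.INTER_CUBIC))
cv2.imwrite("pics/z3.png",cv2.resize(s[190:290,400:490],None,fx=6,fy=6,interpolation=cv2.INTER_CUBIC))
```

```text
(no output)
```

View pics/z1.png

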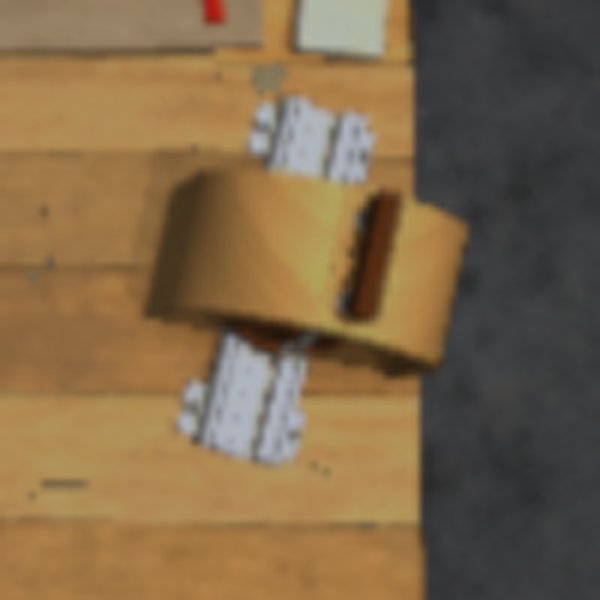

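View pics/z2.png

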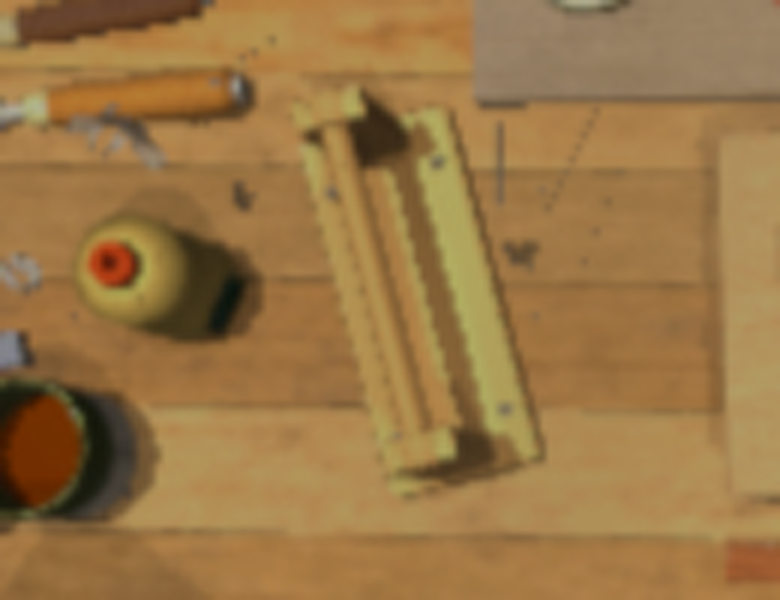

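View pics/z3.png

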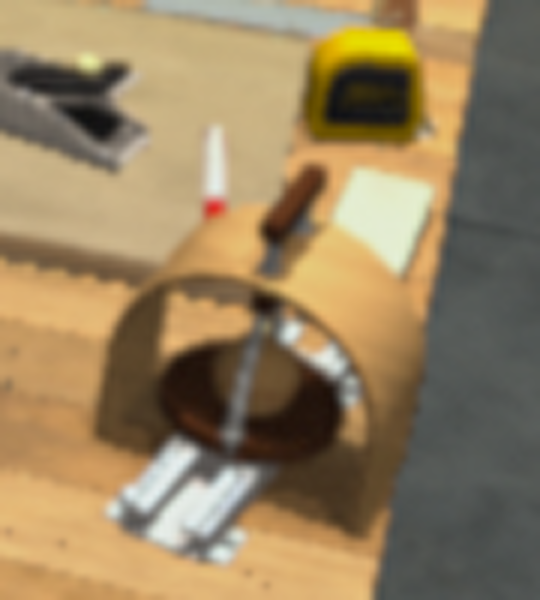

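```bash
cat > h.py <<'E'
import numpy as np, cv2, pickle
def cam(c):
    R=cv2.Rodrigues(np.array(c["rvec"]))[0]; K=np.array([[c["fx"],0,c["cx"]],[0,c["fy"],c["cy"]],[0,0,1]]); return K,R,np.array(c["tvec"])
def unp(c,uv,z):
    K,R,t=cam(c); d=R.T@np.linalg.inv(K)@np.array([uv[0],uv[1],1.]); C=-R.T@t
    return (C+d*(z-C[2])/d[2])
def proj(c,P):
    K,R,t=cam(c); P=np.atleast_2d(np.asarray(P,float)); q=(P@R.T+t)@K.T; return q[:,:2]/q[:,2:]
def snap(n,tag):
    from bench import imaging
    c=imaging.capture(n); cv2.imwrite(f"pics/{tag}.png",c["frame"][:,:,::-1]); pickle.dump(c,open(f"pics/{tag}.pkl","wb")); return c
def load(tag): return pickle.load(open(f"pics/{tag}.pkl","rb"))
def rz(a): return np.array([[np.cos(a),-np.sin(a),0],[np.sin(a),np.cos(a),0],[0,0,1]])
def at(x,y,deg,pts): return np.asarray(pts,float)@rz(np.radians(deg)).T+np.array([x,y,0])
E
python3 - <<'E'
from h import *
c=snap("top","b_top"); s=snap("side","b_side")
f=lambda x,y,ox,oy:(x/6+ox,y/6+oy)
for n,p,z in [("gripA",(387,195),.171),("gripB",(362,318),.171),("trk",(285,98),.02),("trk",(370,135),.02),("trk",(200,440),.02),("trk",(285,462),.02)]:
    print(n,unp(c,f(*p,410,170),z).round(4))
for n,p,z in [("bar far",(338,125),.145),("bar near",(418,432),.145),("foot bl",(400,495),.016),("foot br",(543,457),.016),("foot tr",(440,108),.016),("up",(360,90),.15),("up",(455,455),.15),("up near outer",(385,465),.15)]:
    print(n,unp(c,f(*p,170,165),z).round(4))
for n,p,z in [("gripNear",(272,225),.171),("gripFar",(312,172),.171)]:
    print("side",n,unp(s,f(*p,400,190),z).round(4))
E
```

```text
gripA [ 0.5556 -0.3393  0.171 ]
gripB [ 0.491  -0.3248  0.171 ]
trk [ 0.6301 -0.3323  0.02  ]
trk [ 0.6089 -0.3813  0.02  ]
trk [ 0.4306 -0.2799  0.02  ]
trk [ 0.4187 -0.3285  0.02  ]
bar far [0.6024 0.4485 0.145 ]
bar near [0.4385 0.4001 0.145 ]
foot bl [0.4067 0.434  0.016 ]
foot br [0.4297 0.352  0.016 ]
foot tr [0.6329 0.4181 0.016 ]
up [0.6208 0.4362 0.15  ]
up [0.4265 0.3792 0.15  ]
up near outer [0.4207 0.416  0.15  ]
side gripNear [ 0.4862 -0.3286  0.171 ]
side gripFar [ 0.5459 -0.3411  0.171 ]
```

```bash
cat >> h.py <<'E'
from scipy.spatial.transform import Rotation as Ro
def obs():
    from bench import robot
    return robot.get_obs()
def Rd(yawy):  # tool pointing down, tool y at world yaw deg
    a=np.radians(yawy); y=np.array([np.cos(a),np.sin(a),0]); z=np.array([0,0,-1.]); x=np.cross(y,z); return np.c_[x,y,z]
def inc(P,yawy=None,cur=None):
    o=obs(); q=o["orientation"]; R0=Ro.from_quat([q[1],q[2],q[3],q[0]]).as_matrix(); p0=o["ee_pos"]
    if cur is not None: p0,R0=np.array(cur[0]),Rd(cur[1])
    d=R0.T@(np.array(P)-p0); r=np.zeros(3)
    if yawy is not None: r=np.degrees(Ro.from_matrix(R0.T@Rd(yawy)).as_rotvec())
    print("t",d.round(4),"a",r.round(2))
def yaw():
    q=obs()["orientation"]; R0=Ro.from_quat([q[1],q[2],q[3],q[0]]).as_matrix(); return np.degrees(np.arctan2(R0[1,1],R0[0,1])), np.degrees(np.arccos(-R0[2,2]))
E
python3 - <<'E'
from h import *
print(yaw()); inc((.2,.45,.36),77); inc((.42,.2,.37),77); inc((.48,-.05,.37),77); inc((.50,-.30,.36),77)
c=load("b_top")
print(unp(c,(170+200/6,165+300/6),0), unp(c,(170+112/6,165+262/6),.174))
E
```

```text
(np.float64(70.47694184873326), np.float64(0.05386754993107684))
t [-0.0381 -0.0838 -0.1458] a [-0.05 -0.01 -6.52]
t [-0.329  -0.246  -0.1557] a [-0.05 -0.01 -6.52]
t [-0.4691 -0.4615 -0.1555] a [-0.05 -0.01 -6.52]
t [-0.5715 -0.6905 -0.1453] a [-0.05 -0.01 -6.52]
[0.51945919 0.55867924 0.        ] [0.5241017  0.55764451 0.174     ]
```

Emit:
servo_tool(increments=[{"tx": -0.038, "ty": -0.03, "tz": -0.04, "az": -2}, {"tx": -0.08, "ty": -0.06, "tz": -0.08, "az": -4}, {"tx": -0.13, "ty": -0.1, "tz": -0.11, "az": -6.5}, {"tx": -0.18, "ty": -0.14, "tz": -0.14, "az": -6.5}, {"tx": -0.23, "ty": -0.175, "tz": -0.15, "az": -6.5}, {"tx": -0.275, "ty": -0.205, "tz": -0.155, "az": -6.5}, {"tx": -0.31, "ty": -0.235, "tz": -0.155, "az": -6.5}, {"tx": -0.34, "ty": -0.27, "tz": -0.155, "az": -6.5}], gripper=1)

```text
invalid input at $.increments[0]: expected keys tx, ty, tz, ax, ay, az
```

Run:
```python
from h import *
print(obs()["ee_pos"],yaw()); inc((.48,-.05,.36),77);inc((.49,-.29,.36),77)
```

```text
[0.19202713 0.54164905 0.21413357] (np.float64(70.47694184873326), np.float64(0.05386754993107684))
t [-0.4691 -0.4615 -0.1455] a [-0.05 -0.01 -6.52]
t [-0.5587 -0.6844 -0.1453] a [-0.05 -0.01 -6.52]
```

Emit:
servo_tool(increments=[{"tx": -0.038, "ty": -0.03, "tz": -0.04, "ax": 0, "ay": 0, "az": -2}, {"tx": -0.08, "ty": -0.06, "tz": -0.08, "ax": 0, "ay": 0, "az": -4}, {"tx": -0.13, "ty": -0.1, "tz": -0.11, "ax": 0, "ay": 0, "az": -6.5}, {"tx": -0.18, "ty": -0.14, "tz": -0.14, "ax": 0, "ay": 0, "az": -6.5}, {"tx": -0.23, "ty": -0.175, "tz": -0.15, "ax": 0, "ay": 0, "az": -6.5}, {"tx": -0.275, "ty": -0.205, "tz": -0.155, "ax": 0, "ay": 0, "az": -6.5}, {"tx": -0.31, "ty": -0.235, "tz": -0.155, "ax": 0, "ay": 0, "az": -6.5}, {"tx": -0.34, "ty": -0.27, "tz": -0.155, "ax": 0, "ay": 0, "az": -6.5}], gripper=1)

```text
time: 1.25
ee_pos: [0.4233, 0.1718, 0.3696]
orientation: [0.0, 0.114, 0.993, -0.0]
ft_force: [0.1, 0.5, -0.1]
width: 0.092
```

Run:
```python
from h import *
print(obs()["ee_pos"],yaw()); inc((.48,-.05,.36),77);inc((.49,-.29,.36),77)
```

```text
[0.42329384 0.17182956 0.36961412] (np.float64(76.91188937416182), np.float64(0.01612597344213648))
t [-0.1055 -0.2032  0.0096] a [ 0.    0.02 -0.09]
t [-0.1696 -0.4347  0.0097] a [ 0.    0.02 -0.09]
```

Emit:
servo_tool(increments=[{"tx": -0.026, "ty": -0.05, "tz": 0, "ax": 0, "ay": 0, "az": 0}, {"tx": -0.052, "ty": -0.105, "tz": 0, "ax": 0, "ay": 0, "az": 0}, {"tx": -0.078, "ty": -0.16, "tz": 0, "ax": 0, "ay": 0, "az": 0}, {"tx": -0.104, "ty": -0.215, "tz": 0, "ax": 0, "ay": 0, "az": 0}, {"tx": -0.125, "ty": -0.27, "tz": 0, "ax": 0, "ay": 0, "az": 0}, {"tx": -0.145, "ty": -0.325, "tz": 0.005, "ax": 0, "ay": 0, "az": 0}, {"tx": -0.16, "ty": -0.38, "tz": 0.01, "ax": 0, "ay": 0, "az": 0}, {"tx": -0.17, "ty": -0.435, "tz": 0.01, "ax": 0, "ay": 0, "az": 0}])

```text
time: 2.25
ee_pos: [0.4897, -0.2901, 0.3588]
orientation: [-0.0, 0.113, 0.994, 0.0]
ft_force: [1.0, 0.5, 0.2]
width: 0.0915
```

Run:
```python
from h import *
print(obs()["ee_pos"],yaw())
c=snap("wrist","c_w"); K,R,t=cam(c); print("cam",-R.T@t, R[2])
s=snap("side","c_s"); cv2.imwrite("pics/c_sz.png",cv2.resize(s["frame"][150:300,380:500,::-1],None,fx=4,fy=4,interpolation=cv2.INTER_CUBIC))
print(obs()["time"])
```

```text
[ 0.48967359 -0.29008113  0.35880391] (np.float64(76.97034655564323), np.float64(0.06440571190629353))
cam [ 0.41918418 -0.27423646  0.52856093] [ 0.25058318 -0.05802736 -0.96635444]
2.35
```

View pics/c_w.png

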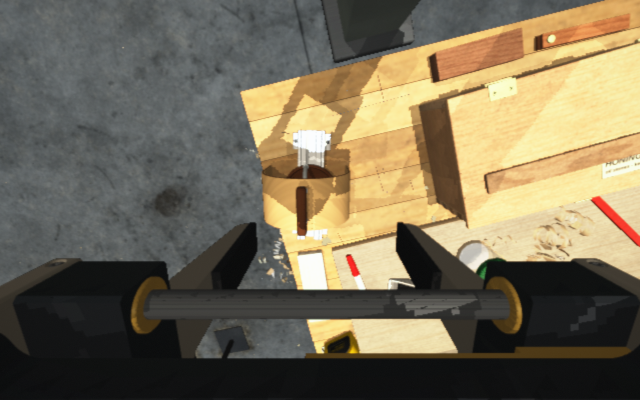

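View pics/c_sz.png

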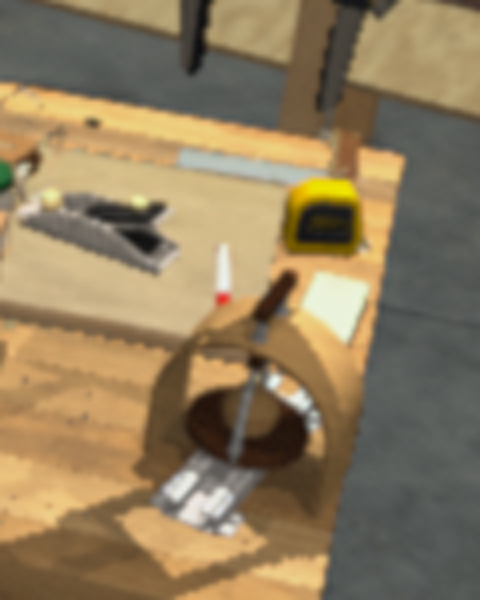

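Run:
```python
from h import *
s=load("c_w"); cv2.imwrite("pics/c_wz.png",cv2.resize(s["frame"][110:260,240:370,::-1],None,fx=4,fy=4,interpolation=cv2.INTER_CUBIC))
```

```text
(no output)
```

View pics/c_wz.png

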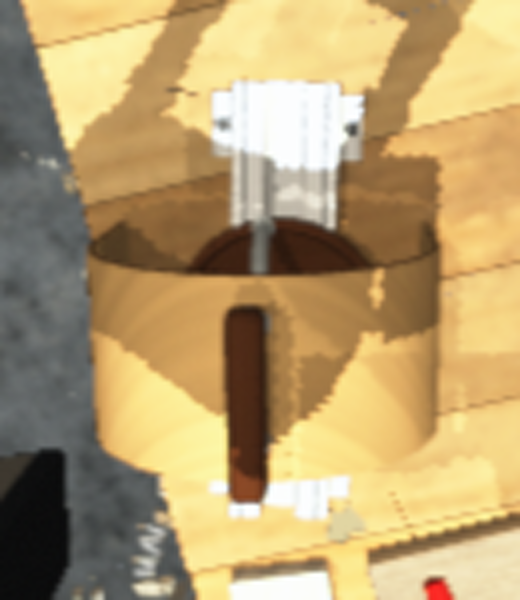

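Run:
```python
from h import *
s=load("c_w"); f=lambda x,y:(x/4+240,y/4+110)
for n,p,z in [("near",(246,308),.171),("far",(247,500),.171),("nearbot",(245,310),.171),("Lnear",(226,315),.171),("Rnear",(265,315),.171),("trkL",(238,82),.02),("trkR",(338,82),.02),("legL bot?",(440,300),0)]:
    print(n,unp(s,f(*p),z).round(4))
c=load("c_s"); K,R,t=cam(c); print("side cam",-R.T@t)
im=c["frame"][:,:,::-1].copy()
cx,cy=.522,-.331
def line(im,c,P,col):
    p=(proj(c,P)*1).astype(float)
    big=p
    return p
big=cv2.resize(im[150:300,380:500],None,fx=4,fy=4,interpolation=cv2.INTER_CUBIC)
for yawd,col in [(75,(0,0,255)),(-15,(255,0,0))]:
    P=at(cx,cy,yawd,[(-.047,0,.035),(-.047,0,.09),(-.03,0,.11),(.03,0,.11),(.047,0,.09),(.047,0,.035)])
    q=((proj(c,P)-[380,150])*4).astype(np.int32); cv2.polylines(big,[q],False,col,1)
q=((proj(c,at(cx,cy,-15,[(-.105,-.024,.02),(.105,-.024,.02),(.105,.024,.02),(-.105,.024,.02)]))-[380,150])*4).astype(np.int32); cv2.polylines(big,[q],True,(0,255,0),1)
cv2.imwrite("pics/c_ov.png",big)
```

```text
near [ 0.4917 -0.3244  0.171 ]
far [ 0.5579 -0.341   0.171 ]
nearbot [ 0.4923 -0.3249  0.171 ]
Lnear [ 0.4925 -0.3315  0.171 ]
Rnear [ 0.4954 -0.3189  0.171 ]
trkL [ 0.4212 -0.3234  0.02  ]
trkR [ 0.4313 -0.2799  0.02  ]
legL bot? [ 0.5439 -0.2551  0.    ]
side cam [-0.88615854 -0.38994523  1.0301366 ]
```

View pics/c_ov.png

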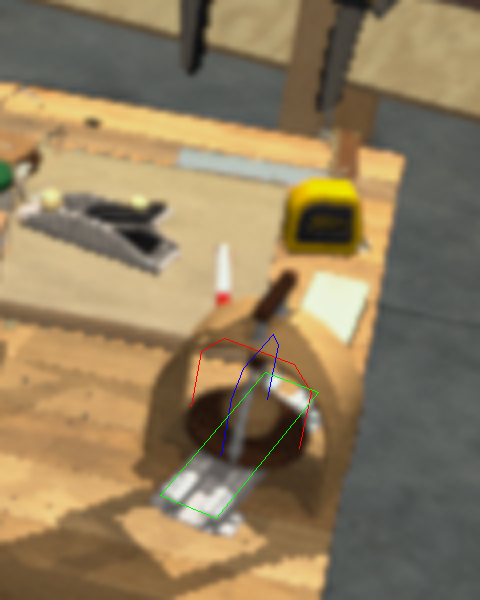

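Run:
```python
from h import *
inc((.524,-.3325,.25),76);inc((.524,-.3325,.1465),76)
```

```text
t [-0.0438 -0.0304  0.1079] a [-0.03 -0.13  0.64]
t [-0.044  -0.0303  0.2114] a [-0.03 -0.13  0.64]
```

Emit:
servo_tool(increments=[{"tx": -0.025, "ty": -0.018, "tz": 0.03, "ax": 0, "ay": 0, "az": 0.5}, {"tx": -0.044, "ty": -0.03, "tz": 0.07, "ax": 0, "ay": 0, "az": 1}, {"tx": -0.044, "ty": -0.03, "tz": 0.11, "ax": 0, "ay": 0, "az": 1}, {"tx": -0.044, "ty": -0.03, "tz": 0.145, "ax": 0, "ay": 0, "az": 1}, {"tx": -0.044, "ty": -0.03, "tz": 0.175, "ax": 0, "ay": 0, "az": 1}, {"tx": -0.044, "ty": -0.03, "tz": 0.195, "ax": 0, "ay": 0, "az": 1}, {"tx": -0.044, "ty": -0.03, "tz": 0.21, "ax": 0, "ay": 0, "az": 1}, {"tx": -0.044, "ty": -0.03, "tz": 0.21, "ax": 0, "ay": 0, "az": 1}])

```text
time: 3.35
ee_pos: [0.5258, -0.327, 0.1489]
orientation: [-0.001, 0.122, 0.993, 0.0]
ft_force: [-0.1, 0.4, -0.2]
width: 0.0919
```

Run:
```python
from h import *
print(obs()["ee_pos"],yaw())
snap("wrist","d_w");s=snap("side","d_s"); cv2.imwrite("pics/d_sz.png",cv2.resize(s["frame"][150:300,380:500,::-1],None,fx=4,fy=4,interpolation=cv2.INTER_CUBIC))
```

```text
[ 0.52580002 -0.3269612   0.14887329] (np.float64(75.98008699307911), np.float64(0.08720107575512764))
```

View pics/d_w.png

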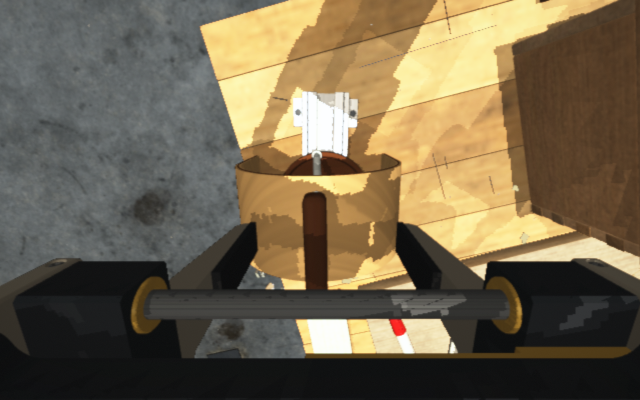

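View pics/d_sz.png

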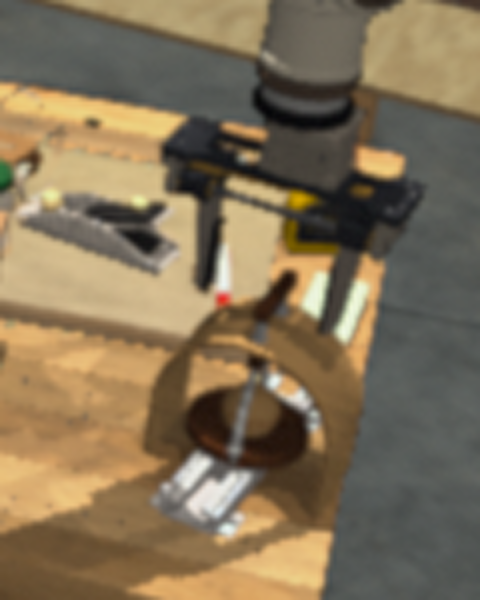

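Run:
```python
from h import *
o=obs();print(o["time"],o["ee_pos"],yaw(),o["joint_vel"].round(3))
s=load("d_s"); P=at(*o["ee_pos"][:2],76,[(-.046,0,0),(.046,0,0)])+[0,0,o["ee_pos"][2]]
print((proj(s,P)-[380,150])*4, (proj(s,at(.524,-.3325,-14,[(-.035,0,.163),(.035,0,.163)]))-[380,150])*4)
inc((.524,-.3325,.1465),76)
```

```text
3.45 [ 0.52661222 -0.32789925  0.15071318] (np.float64(75.97381297645124), np.float64(0.0999455568074638)) [-0.001 -0.008 -0.01   0.002  0.001 -0.   ]
[[319.8329011  324.31165262]
 [209.2729117  286.23116975]] [[254.54366166 314.83397148]
 [288.21982294 275.5329617 ]]
t [ 0.0014 -0.0051  0.0042] a [-0.05  0.09 -0.03]
```

Emit:
servo_tool(increments=[{"tx": 0.001, "ty": -0.006, "tz": 0.003, "ax": 0, "ay": 0, "az": 0}, {"tx": 0.001, "ty": -0.006, "tz": 0.004, "ax": 0, "ay": 0, "az": 0}, {"tx": 0.001, "ty": -0.006, "tz": 0.004, "ax": 0, "ay": 0, "az": 0}])

```text
time: 3.82
ee_pos: [0.5236, -0.3332, 0.1457]
orientation: [0.0, 0.122, 0.992, -0.0]
ft_force: [-0.1, -0.6, 0.6]
width: 0.092
```

Run:
```python
from h import *
o=obs();print(o["time"],o["ee_pos"],yaw())
s=snap("wrist","e_w"); cv2.imwrite("pics/e_z.png",s["frame"][80:300,180:460,::-1].repeat(2,0).repeat(2,1))
```

```text
3.825 [ 0.52361677 -0.33323153  0.14574584] (np.float64(75.9561193447181), np.float64(0.008219214291996697))
```

View pics/e_z.png

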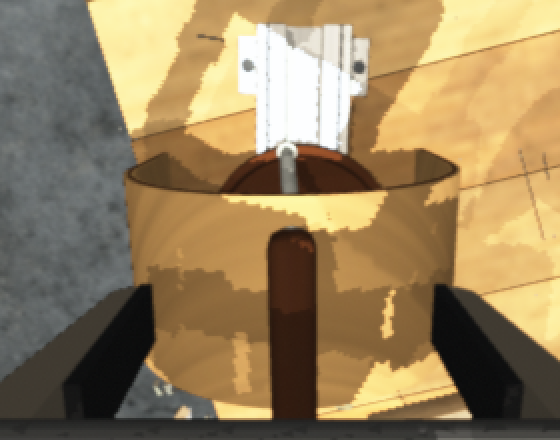

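Emit:
servo_tool(increments=[{"tx": 0, "ty": 0, "tz": 0, "ax": 0, "ay": 0, "az": 0}, {"tx": 0, "ty": 0, "tz": 0, "ax": 0, "ay": 0, "az": 0}, {"tx": 0, "ty": 0, "tz": 0, "ax": 0, "ay": 0, "az": 0}, {"tx": 0, "ty": 0, "tz": 0, "ax": 0, "ay": 0, "az": 0}, {"tx": 0, "ty": 0, "tz": 0, "ax": 0, "ay": 0, "az": 0}, {"tx": 0, "ty": 0, "tz": 0, "ax": 0, "ay": 0, "az": 0}], gripper=-1, force=30)

```text
time: 4.62
ee_pos: [0.5237, -0.333, 0.1456]
orientation: [-0.0, 0.122, 0.993, -0.0]
ft_force: [0.4, -0.5, -0.4]
width: 0.0339
```

Emit:
servo_tool(increments=[{"tx": 0, "ty": 0, "tz": 0, "ax": 0, "ay": 0, "az": 0}, {"tx": 0, "ty": 0, "tz": 0, "ax": 0, "ay": 0, "az": 0}, {"tx": 0, "ty": 0, "tz": 0, "ax": 0, "ay": 0, "az": 0}, {"tx": 0, "ty": 0, "tz": 0, "ax": 0, "ay": 0, "az": 0}])

```text
time: 5.12
ee_pos: [0.5236, -0.3331, 0.1456]
orientation: [-0.0, 0.122, 0.993, -0.0]
ft_force: [-0.4, 0.5, 0.7]
width: 0.0133
```

Emit:
servo_tool(increments=[{"tx": 0, "ty": 0, "tz": 0, "ax": 0, "ay": 0, "az": 0}, {"tx": 0, "ty": 0, "tz": -0.005, "ax": 0, "ay": 0, "az": 0}, {"tx": 0, "ty": 0, "tz": -0.015, "ax": 0, "ay": 0, "az": 0}, {"tx": 0, "ty": 0, "tz": -0.03, "ax": 0, "ay": 0, "az": 0}, {"tx": 0, "ty": 0, "tz": -0.05, "ax": 0, "ay": 0, "az": 0}, {"tx": 0, "ty": 0, "tz": -0.075, "ax": 0, "ay": 0, "az": 0}, {"tx": 0, "ty": 0, "tz": -0.105, "ax": 0, "ay": 0, "az": 0}, {"tx": 0, "ty": 0, "tz": -0.135, "ax": 0, "ay": 0, "az": 0}])

```text
time: 6.12
ee_pos: [0.5238, -0.3332, 0.2832]
orientation: [0.001, 0.122, 0.993, -0.0]
ft_force: [0.9, 0.2, -0.7]
width: 0.0139
```

Emit:
servo_tool(increments=[{"tx": 0, "ty": 0, "tz": -0.03, "ax": 0, "ay": 0, "az": 0}, {"tx": 0, "ty": 0, "tz": -0.055, "ax": 0, "ay": 0, "az": 0}, {"tx": 0, "ty": 0, "tz": -0.075, "ax": 0, "ay": 0, "az": 0}, {"tx": 0, "ty": 0, "tz": -0.085, "ax": 0, "ay": 0, "az": 0}, {"tx": 0, "ty": 0, "tz": -0.09, "ax": 0, "ay": 0, "az": 0}])

```text
time: 6.75
ee_pos: [0.5237, -0.3331, 0.3715]
orientation: [0.0, 0.122, 0.993, -0.0]
ft_force: [0.3, 0.1, -1.5]
width: 0.0136
```

Run:
```python
from h import *
o=obs();print(o["time"],o["ee_pos"],yaw(),o["width"])
t=snap("top","f_t")
s=snap("side","f_s"); cv2.imwrite("pics/f_sz.png",cv2.resize(s["frame"][80:290,350:500,::-1],None,fx=4,fy=4,interpolation=cv2.INTER_CUBIC)[:,:600][240:])
inc((.46,-.1,.36),90);inc((.45,.15,.36),100);inc((.52,.425,.36),107)
```

```text
6.75 [ 0.52372054 -0.33306503  0.37153527] (np.float64(75.9766285646804), np.float64(0.05629831870905927)) 0.013584536879653284
t [0.1183 0.2107 0.0108] a [-0.000e+00  1.000e-02 -1.403e+01]
t [0.1885 0.4508 0.0107] a [-0.000e+00  1.000e-02 -2.403e+01]
t [0.1873 0.7345 0.0107] a [-1.000e-02  1.000e-02 -3.103e+01]
```

View pics/f_sz.png

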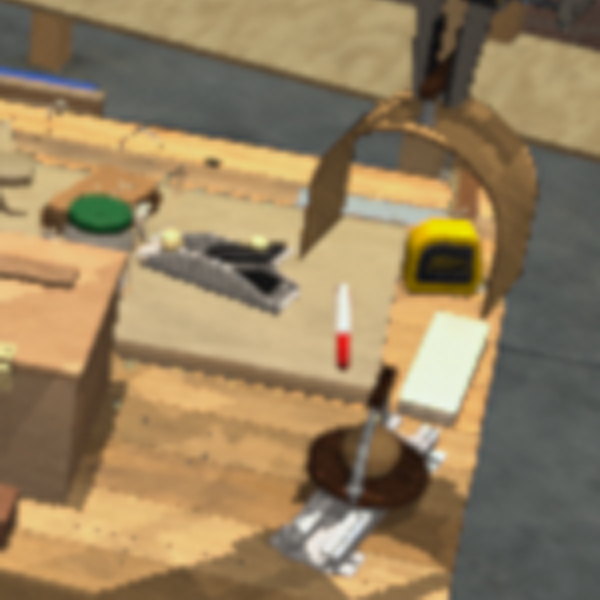

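Emit:
servo_tool(increments=[{"tx": 0.008, "ty": 0.015, "tz": 0, "ax": 0, "ay": 0, "az": -1}, {"tx": 0.025, "ty": 0.045, "tz": 0, "ax": 0, "ay": 0, "az": -2}, {"tx": 0.047, "ty": 0.085, "tz": 0, "ax": 0, "ay": 0, "az": -5}, {"tx": 0.07, "ty": 0.125, "tz": 0, "ax": 0, "ay": 0, "az": -8}, {"tx": 0.095, "ty": 0.17, "tz": 0.005, "ax": 0, "ay": 0, "az": -11}, {"tx": 0.118, "ty": 0.21, "tz": 0.01, "ax": 0, "ay": 0, "az": -14}, {"tx": 0.138, "ty": 0.255, "tz": 0.01, "ax": 0, "ay": 0, "az": -17}, {"tx": 0.155, "ty": 0.3, "tz": 0.01, "ax": 0, "ay": 0, "az": -20}])

```text
time: 7.85
ee_pos: [0.445, -0.0029, 0.3597]
orientation: [-0.001, -0.053, 0.999, 0.0]
ft_force: [1.2, -0.0, -2.0]
width: 0.0139
```

Run:
```python
from h import *
o=obs();print(o["time"],o["ee_pos"],yaw(),o["width"])
inc((.45,.15,.36),102);inc((.52,.425,.36),107)
t=load("f_t"); cv2.imwrite("pics/f_tz.png",cv2.resize(t["frame"][170:270,410:510,::-1],None,fx=6,fy=6,interpolation=cv2.INTER_CUBIC))
```

```text
7.85 [ 0.44501934 -0.00286202  0.35971772] (np.float64(96.04889887365854), np.float64(0.07487047967581975)) 0.013852648560074374
t [-0.0211  0.1515 -0.0002] a [ 0.04 -0.06 -5.95]
t [-1.196e-01  4.176e-01 -2.000e-04] a [  0.04  -0.06 -10.95]
```

View pics/f_tz.png

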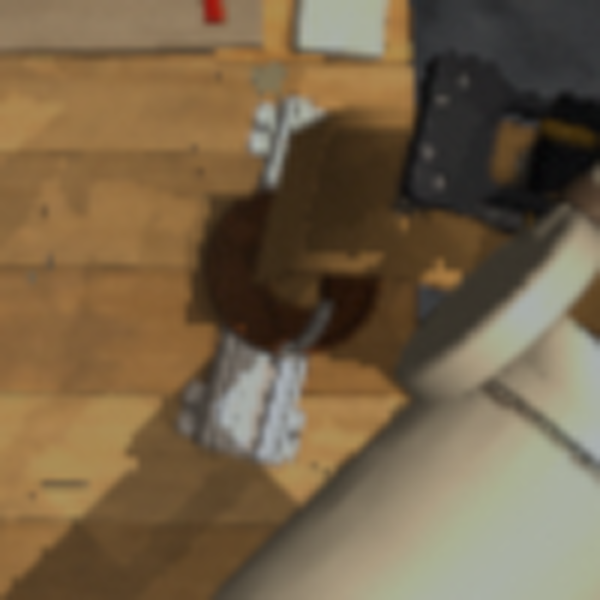

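Emit:
servo_tool(increments=[{"tx": -0.005, "ty": 0.045, "tz": 0, "ax": 0, "ay": 0, "az": -2}, {"tx": -0.012, "ty": 0.09, "tz": 0, "ax": 0, "ay": 0, "az": -4}, {"tx": -0.025, "ty": 0.14, "tz": 0, "ax": 0, "ay": 0, "az": -6}, {"tx": -0.04, "ty": 0.19, "tz": 0, "ax": 0, "ay": 0, "az": -8}, {"tx": -0.057, "ty": 0.235, "tz": 0, "ax": 0, "ay": 0, "az": -10}, {"tx": -0.073, "ty": 0.275, "tz": 0, "ax": 0, "ay": 0, "az": -11}, {"tx": -0.082, "ty": 0.3, "tz": 0, "ax": 0, "ay": 0, "az": -11}, {"tx": -0.086, "ty": 0.31, "tz": 0, "ax": 0, "ay": 0, "az": -11}])

```text
time: 8.85
ee_pos: [0.4989, 0.3138, 0.3592]
orientation: [-0.001, -0.148, 0.989, -0.0]
ft_force: [1.3, -0.6, -1.8]
width: 0.0138
```

Run:
```python
from h import *
o=obs();print(o["time"],o["ee_pos"],yaw(),o["width"])
inc((.52,.425,.36),107)
c=snap("wrist","g_w")
t=snap("top","g_t"); cv2.imwrite("pics/g_tz.png",cv2.resize(t["frame"][165:265,170:300,::-1],None,fx=6,fy=6,interpolation=cv2.INTER_CUBIC))
cv2.imwrite("pics/g_tz2.png",cv2.resize(t["frame"][170:270,410:510,::-1],None,fx=6,fy=6,interpolation=cv2.INTER_CUBIC))
```

```text
8.85 [0.49885539 0.31382625 0.35924914] (np.float64(107.0600574651824), np.float64(0.1388535142735416)) 0.013828957170609751
t [-0.0528  0.1001 -0.0009] a [-0.01 -0.14  0.06]
```

View pics/g_w.png

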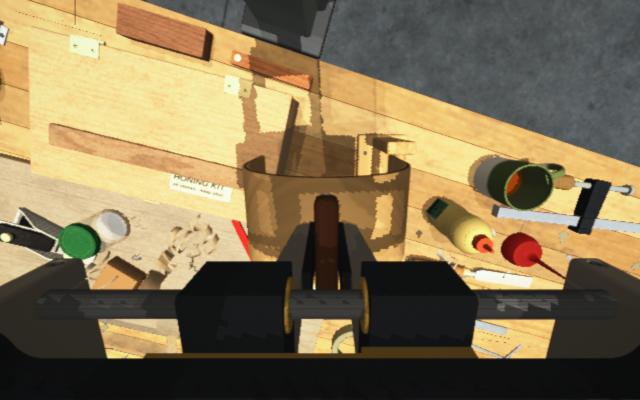

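View pics/g_tz.png

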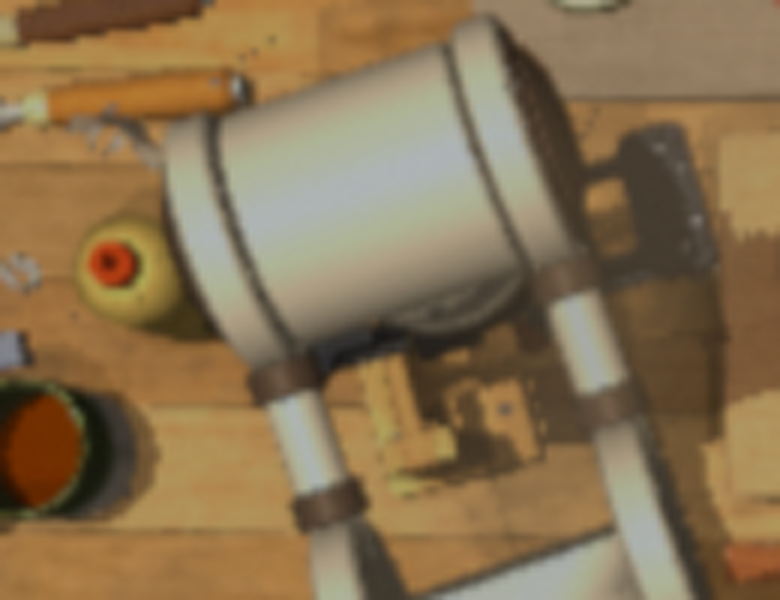

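View pics/g_tz2.png

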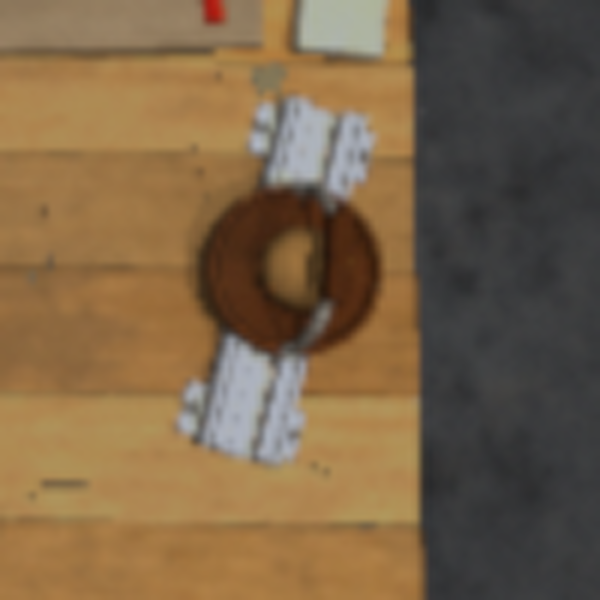

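Emit:
servo_tool(increments=[{"tx": -0.01, "ty": 0.018, "tz": 0, "ax": 0, "ay": 0, "az": 0}, {"tx": -0.025, "ty": 0.045, "tz": 0, "ax": 0, "ay": 0, "az": 0}, {"tx": -0.038, "ty": 0.072, "tz": 0, "ax": 0, "ay": 0, "az": 0}, {"tx": -0.048, "ty": 0.09, "tz": 0, "ax": 0, "ay": 0, "az": 0}, {"tx": -0.053, "ty": 0.1, "tz": 0, "ax": 0, "ay": 0, "az": 0}, {"tx": -0.053, "ty": 0.1, "tz": 0, "ax": 0, "ay": 0, "az": 0}])

```text
time: 9.7
ee_pos: [0.5209, 0.4234, 0.3604]
orientation: [-0.0, -0.147, 0.989, -0.0]
ft_force: [0.2, -0.0, -1.3]
width: 0.0139
```

Run:
```python
from h import *
o=obs();print(o["time"],o["ee_pos"],yaw(),o["width"])
c=snap("wrist","i_w"); s=snap("side","i_s"); cv2.imwrite("pics/i_sz.png",cv2.resize(s["frame"][50:260,60:330,::-1],None,fx=2.8,fy=2.8,interpolation=cv2.INTER_CUBIC))
t=load("g_t"); s=load("c_s"); 
big=cv2.resize(t["frame"][170:270,410:510,::-1],None,fx=6,fy=6,interpolation=cv2.INTER_CUBIC)
for yawd,col in [(75,(0,0,255)),(-15,(255,0,0)),(0,(0,255,0))]:
    P=at(.523,-.331,yawd,[(-.047,0,.035),(-.047,0,.07),(-.03,0,.11),(.03,0,.11),(.047,0,.07),(.047,0,.035)])
    q=((proj(t,P)-[410,170])*6).astype(np.int32); cv2.polylines(big,[q],False,col,1)
th=np.linspace(0,6.3,60); P=np.c_[.523+.05*np.cos(th),-.331+.05*np.sin(th),0*th+.037]; q=((proj(t,P)-[410,170])*6).astype(np.int32); cv2.polylines(big,[q],False,(255,255,255),1)
cv2.imwrite("pics/i_ov.png",big)
```

```text
9.7 [0.52086639 0.42343161 0.36043869] (np.float64(106.9597465265388), np.float64(0.03890550026464504)) 0.013946260794575536
```

View pics/i_w.png

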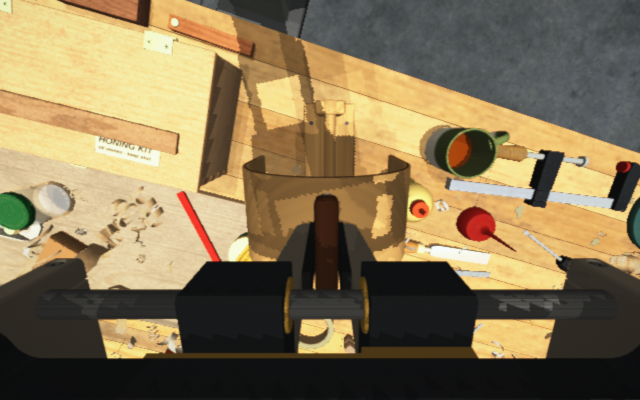

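View pics/i_sz.png

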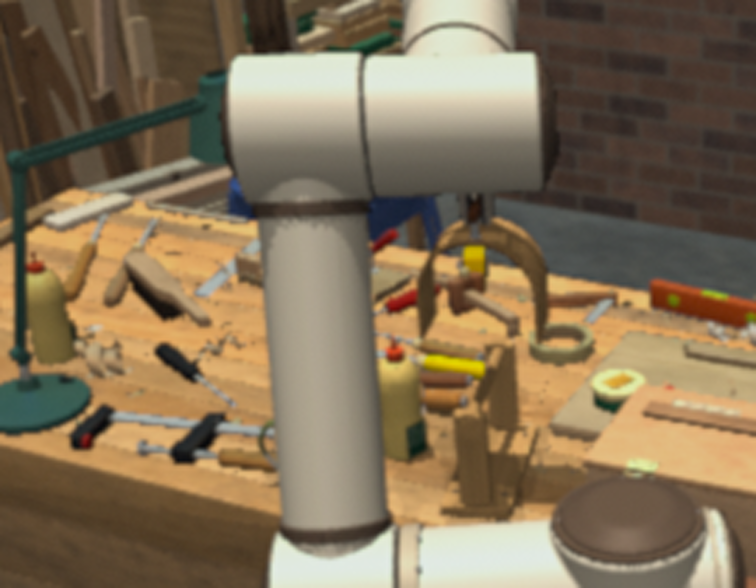

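View pics/i_ov.png

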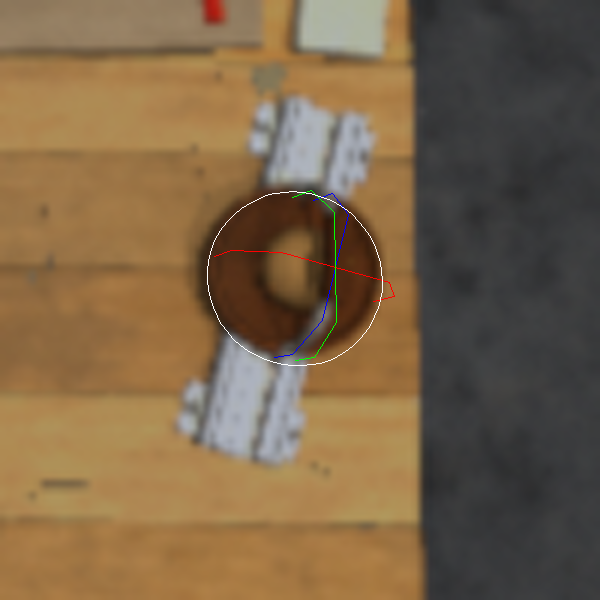

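Run:
```python
from h import *
s=load("i_w"); cv2.imwrite("pics/i_wz.png",cv2.resize(s["frame"][70:220,230:430,::-1],None,fx=4,fy=4,interpolation=cv2.INTER_CUBIC))
big=cv2.resize(s["frame"][70:220,230:430,::-1],None,fx=4,fy=4,interpolation=cv2.INTER_CUBIC)
def poly(P,col):
    q=((proj(s,P)-[230,70])*4).astype(np.int32); cv2.polylines(big,[q],True,col,1)
r=(.520,.425,17)
poly(at(*r,[(-.108,-.045,.016),(.108,-.045,.016),(.108,.045,.016),(-.108,.045,.016)]),(0,255,0))
poly(at(*r,[(-.108,-.02,.15),(-.086,-.02,.15),(-.086,.02,.15),(-.108,.02,.15)]),(0,0,255))
poly(at(*r,[(-.086,-.008,.137),(.086,-.008,.137),(.086,.008,.137),(-.086,.008,.137)]),(255,0,0))
cv2.imwrite("pics/i_wo.png",big)
```

```text
(no output)
```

View pics/i_wo.png

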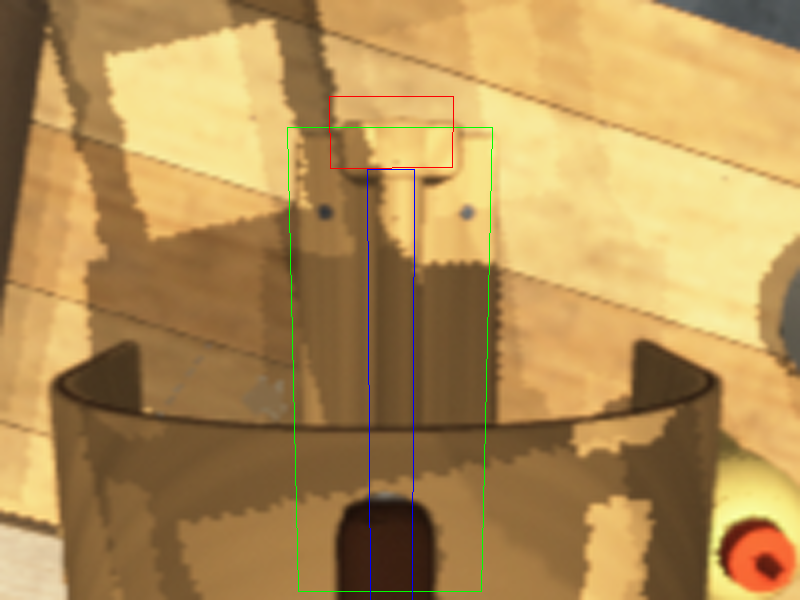

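Emit:
servo_tool(increments=[{"tx": 0, "ty": 0.001, "tz": 0.02, "ax": 0, "ay": 0, "az": 0}, {"tx": 0, "ty": 0.001, "tz": 0.05, "ax": 0, "ay": 0, "az": 0}, {"tx": 0, "ty": 0.001, "tz": 0.085, "ax": 0, "ay": 0, "az": 0}, {"tx": 0, "ty": 0.001, "tz": 0.12, "ax": 0, "ay": 0, "az": 0}, {"tx": 0, "ty": 0.001, "tz": 0.15, "ax": 0, "ay": 0, "az": 0}, {"tx": 0, "ty": 0.001, "tz": 0.17, "ax": 0, "ay": 0, "az": 0}, {"tx": 0, "ty": 0.001, "tz": 0.185, "ax": 0, "ay": 0, "az": 0}, {"tx": 0, "ty": 0.001, "tz": 0.192, "ax": 0, "ay": 0, "az": 0}])

```text
time: 10.8
ee_pos: [0.5205, 0.4247, 0.1683]
orientation: [-0.0, -0.147, 0.989, -0.0]
ft_force: [-1.1, 0.0, -2.1]
width: 0.0139
```

Run:
```python
from h import *
o=obs();print(o["time"],o["ee_pos"],yaw(),o["width"],o["ft_force"])
s=snap("side","j_s"); cv2.imwrite("pics/j_sz.png",cv2.resize(s["frame"][110:260,150:300,::-1],None,fx=4,fy=4,interpolation=cv2.INTER_CUBIC))
```

```text
10.8 [0.52054399 0.42471924 0.16826636] (np.float64(106.961824732424), np.float64(0.007099314643277825)) 0.013938746619459751 [-1.09811379e+00  1.27105103e-03 -2.11104053e+00]
```

View pics/j_sz.png

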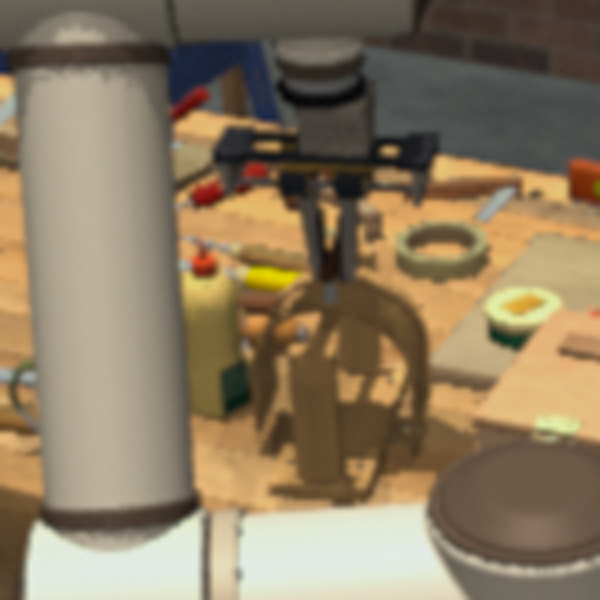

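Emit:
servo_tool(increments=[{"tx": 0, "ty": 0, "tz": 0.003, "ax": 0, "ay": 0, "az": 0}, {"tx": 0, "ty": 0, "tz": 0.005, "ax": 0, "ay": 0, "az": 0}, {"tx": 0, "ty": 0, "tz": 0.006, "ax": 0, "ay": 0, "az": 0}, {"tx": 0, "ty": 0, "tz": 0.006, "ax": 0, "ay": 0, "az": 0}])

```text
time: 11.35
ee_pos: [0.5205, 0.425, 0.1628]
orientation: [0.0, -0.148, 0.989, 0.0]
ft_force: [0.9, 0.1, -2.6]
width: 0.0135
```

Emit:
servo_tool(increments=[{"tx": 0, "ty": 0, "tz": 0.001, "ax": 0, "ay": 0, "az": 0}, {"tx": 0, "ty": 0, "tz": 0.002, "ax": 0, "ay": 0, "az": 0}, {"tx": 0, "ty": 0, "tz": 0.002, "ax": 0, "ay": 0, "az": 0}])

```text
time: 11.72
ee_pos: [0.5205, 0.4249, 0.1606]
orientation: [0.0, -0.148, 0.989, 0.0]
ft_force: [-0.2, 0.7, -2.2]
width: 0.0138
```

Emit:
servo_tool(increments=[{"tx": 0, "ty": 0, "tz": 0.001, "ax": 0, "ay": 0, "az": 0}, {"tx": 0, "ty": 0, "tz": 0.002, "ax": 0, "ay": 0, "az": 0}, {"tx": 0, "ty": 0, "tz": 0.002, "ax": 0, "ay": 0, "az": 0}])

```text
time: 12.1
ee_pos: [0.5206, 0.425, 0.1605]
orientation: [0.0, -0.148, 0.989, 0.0]
ft_force: [-4.3, -2.2, 7.2]
width: 0.0137
```

Emit:
servo_tool(increments=[{"tx": 0, "ty": 0, "tz": -0.001, "ax": 0, "ay": 0, "az": 0}, {"tx": 0, "ty": 0, "tz": -0.001, "ax": 0, "ay": 0, "az": 0}, {"tx": 0, "ty": 0, "tz": -0.001, "ax": 0, "ay": 0, "az": 0}, {"tx": 0, "ty": 0, "tz": -0.001, "ax": 0, "ay": 0, "az": 0}, {"tx": 0, "ty": 0, "tz": -0.001, "ax": 0, "ay": 0, "az": 0}, {"tx": 0, "ty": 0, "tz": -0.001, "ax": 0, "ay": 0, "az": 0}], gripper=0.2)

```text
time: 12.85
ee_pos: [0.5205, 0.4249, 0.1595]
orientation: [-0.0, -0.148, 0.989, -0.0]
ft_force: [-0.1, -0.0, 0.9]
width: 0.0554
```

Run:
```python
from h import *
o=obs();print(o["time"],o["ee_pos"],yaw(),o["width"],o["ft_force"])
s=snap("wrist","k_w")
```

```text
12.85 [0.52046134 0.42488541 0.15952453] (np.float64(106.97172604571254), np.float64(0.004913190203772015)) 0.05538500739886726 [-0.07110196 -0.02145777  0.87867342]
```

View pics/k_w.png

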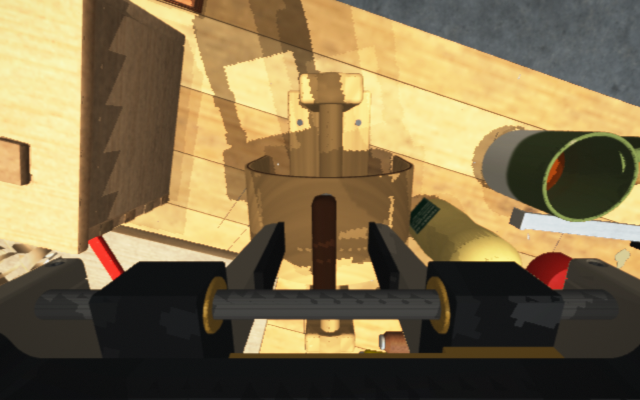

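The cover sits astride the bar, with its handle at px (324,235) between the open fingers and the bar running under it. I'm retreating straight up.

Emit:
servo_tool(increments=[{"tx": 0, "ty": 0, "tz": -0.008, "ax": 0, "ay": 0, "az": 0}, {"tx": 0, "ty": 0, "tz": -0.025, "ax": 0, "ay": 0, "az": 0}, {"tx": 0, "ty": 0, "tz": -0.05, "ax": 0, "ay": 0, "az": 0}, {"tx": 0, "ty": 0, "tz": -0.085, "ax": 0, "ay": 0, "az": 0}, {"tx": 0, "ty": 0, "tz": -0.12, "ax": 0, "ay": 0, "az": 0}, {"tx": 0, "ty": 0, "tz": -0.155, "ax": 0, "ay": 0, "az": 0}, {"tx": 0, "ty": 0, "tz": -0.18, "ax": 0, "ay": 0, "az": 0}, {"tx": 0, "ty": 0, "tz": -0.195, "ax": 0, "ay": 0, "az": 0}])

```text
time: 13.9
ee_pos: [0.5208, 0.4252, 0.3579]
orientation: [0.002, -0.148, 0.989, 0.001]
ft_force: [-0.2, 0.1, -0.0]
width: 0.055
```

Run:
```python
from h import *
o=obs();print(o["time"],o["ee_pos"],yaw(),o["width"],o["ft_force"])
s=snap("side","l_s"); cv2.imwrite("pics/l_sz.png",cv2.resize(s["frame"][110:260,150:300,::-1],None,fx=4,fy=4,interpolation=cv2.INTER_CUBIC))
inc((.45,.13,.36),60);inc((.45,-.05,.36),40)
```

```text
13.9 [0.52084749 0.42515862 0.35790325] (np.float64(106.97766378902494), np.float64(0.22590459592600318)) 0.05503183910843474 [-0.23463416  0.08846705 -0.02064179]
t [ 0.1543 -0.2617 -0.002 ] a [ 0.2   0.28 46.98]
t [ 0.2068 -0.4338 -0.0025] a [ 0.25  0.24 66.98]
```

View pics/l_sz.png

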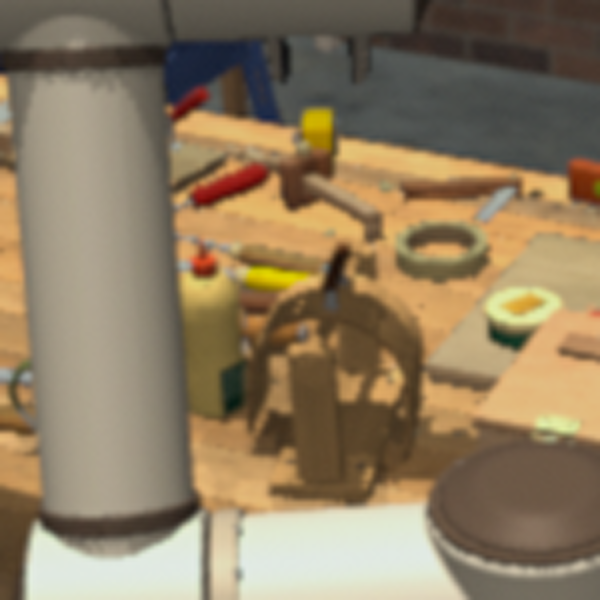

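Emit:
servo_tool(increments=[{"tx": 0.03, "ty": -0.045, "tz": 0, "ax": 0, "ay": 0, "az": 3}, {"tx": 0.06, "ty": -0.095, "tz": 0, "ax": 0, "ay": 0, "az": 6}, {"tx": 0.09, "ty": -0.145, "tz": 0, "ax": 0, "ay": 0, "az": 10}, {"tx": 0.12, "ty": -0.195, "tz": 0, "ax": 0, "ay": 0, "az": 14}, {"tx": 0.145, "ty": -0.245, "tz": 0, "ax": 0, "ay": 0, "az": 18}, {"tx": 0.165, "ty": -0.295, "tz": 0, "ax": 0, "ay": 0, "az": 22}, {"tx": 0.18, "ty": -0.345, "tz": 0, "ax": 0, "ay": 0, "az": 25}, {"tx": 0.195, "ty": -0.395, "tz": 0, "ax": 0, "ay": 0, "az": 27}])

```text
time: 14.95
ee_pos: [0.4487, -0.0113, 0.3542]
orientation: [-0.0, 0.088, 0.996, 0.0]
ft_force: [-0.0, -0.6, -0.3]
width: 0.055
```

Run:
```python
from h import *
o=obs();print(o["time"],o["ee_pos"],yaw())
inc((.50,-.31,.31),80)
```

```text
14.95 [ 0.44866432 -0.01131248  0.35420911] (np.float64(79.90665971644768), np.float64(0.0199664886829069))
t [-0.1029 -0.2851  0.0441] a [ 0.   -0.02 -0.09]
```

Emit:
servo_tool(increments=[{"tx": -0.015, "ty": -0.05, "tz": 0, "ax": 0, "ay": 0, "az": 0}, {"tx": -0.03, "ty": -0.1, "tz": 0, "ax": 0, "ay": 0, "az": 0}, {"tx": -0.05, "ty": -0.15, "tz": 0, "ax": 0, "ay": 0, "az": 0}, {"tx": -0.065, "ty": -0.2, "tz": 0.01, "ax": 0, "ay": 0, "az": 0}, {"tx": -0.085, "ty": -0.24, "tz": 0.025, "ax": 0, "ay": 0, "az": 0}, {"tx": -0.1, "ty": -0.27, "tz": 0.04, "ax": 0, "ay": 0, "az": 0}, {"tx": -0.103, "ty": -0.285, "tz": 0.044, "ax": 0, "ay": 0, "az": 0}, {"tx": -0.103, "ty": -0.285, "tz": 0.044, "ax": 0, "ay": 0, "az": 0}])

```text
time: 15.95
ee_pos: [0.5006, -0.3084, 0.3102]
orientation: [-0.001, 0.088, 0.996, 0.0]
ft_force: [0.5, 1.8, -0.5]
width: 0.0558
```

Run:
```python
from h import *
o=obs();print(o["time"],o["ee_pos"],yaw())
c=snap("wrist","m_w"); cv2.imwrite("pics/m_wz.png",cv2.resize(c["frame"][90:290,230:430,::-1],None,fx=3,fy=3,interpolation=cv2.INTER_CUBIC))
s=snap("side","m_s"); cv2.imwrite("pics/m_sz.png",cv2.resize(s["frame"][190:290,400:490,::-1],None,fx=6,fy=6,interpolation=cv2.INTER_CUBIC))
```

```text
15.95 [ 0.50063802 -0.30841343  0.31021104] (np.float64(79.92650287899487), np.float64(0.08287525309277452))
```

View pics/m_wz.png

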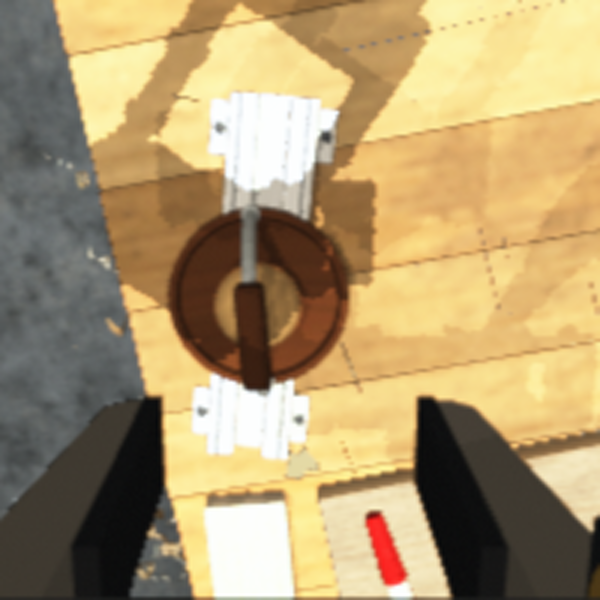

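View pics/m_sz.png

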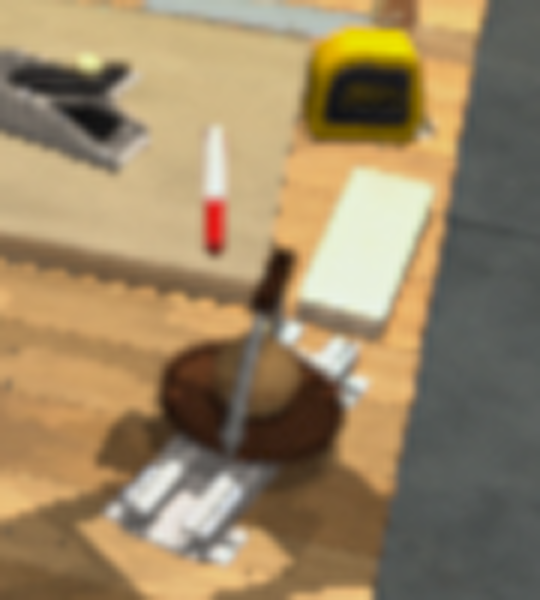

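Run:
```python
from h import *
s=load("m_w"); f=lambda x,y:(x/3+230,y/3+90)
U=lambda p,z:unp(s,f(*p),z)
a=U((250,284),.128);b=U((257,388),.128)   # grip top z=20+90+8=118
a=U((250,284),.118);b=U((257,388),.118)
print("grip",a,b,(a+b)/2,np.linalg.norm(b-a),np.degrees(np.arctan2(*(b-a)[1::-1])))
L=U((230,92),.02),U((320,97),.02),U((213,452),.02),U((290,458),.02)
print("track",L); n=(L[0]+L[1])/2; m=(L[2]+L[3])/2; print((n+m)/2,np.linalg.norm(m-n),np.degrees(np.arctan2(*(m-n)[1::-1])))
big=cv2.resize(s["frame"][90:290,230:430,::-1],None,fx=3,fy=3,interpolation=cv2.INTER_CUBIC)
def poly(P,col):
    q=((proj(s,P)-[230,90])*3).astype(np.int32); cv2.polylines(big,[q],True,col,1)
g=(a+b)/2
yw=np.degrees(np.arctan2(*(b-a)[1::-1]))
poly(at(g[0],g[1],yw,[(-.025,-.007,.118),(.025,-.007,.118),(.025,.007,.118),(-.025,.007,.118)]),(0,255,0))
th=np.linspace(0,6.2,50); poly(np.c_[g[0]+.05*np.cos(th),g[1]+.05*np.sin(th),0*th+.037],(255,255,255))
poly(at(.522,-.331,-15,[(-.105,-.024,.02),(.105,-.024,.02),(.105,.024,.02),(-.105,.024,.02)]),(0,0,255))
poly(at(g[0],g[1],yw,[(-.047,0,.034),(-.047,0,.034)]),(255,0,0))
cv2.imwrite("pics/m_ov.png",big)
```

```text
grip [ 0.50494122 -0.32692765  0.118     ] [ 0.55368373 -0.33292647  0.118     ] [ 0.52931247 -0.32992706  0.118     ] 0.049110272803233386 -7.0162012930012345
track (array([ 0.42045812, -0.3261262 ,  0.02      ]), array([ 0.43143402, -0.27923976,  0.02      ]), array([ 0.62248961, -0.37626333,  0.02      ]), array([ 0.63440163, -0.33159426,  0.02      ]))
[ 0.52719585 -0.32830589  0.02      ] 0.20888322769476897 -14.201475149761043
```

View pics/m_ov.png

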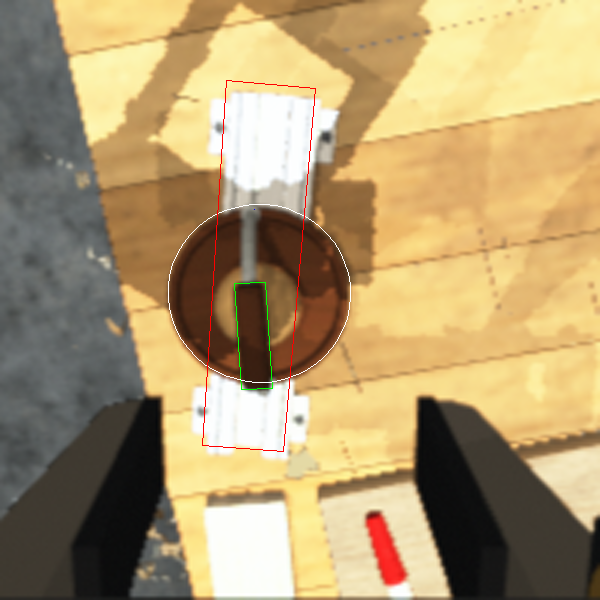

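Run:
```python
from h import *
inc((.528,-.330,.15),83)
```

```text
t [-0.0301 -0.0174  0.1616] a [-0.01  0.05 -2.99]
```

Emit:
servo_tool(increments=[{"tx": -0.015, "ty": -0.009, "tz": 0.02, "ax": 0, "ay": 0, "az": -1.5}, {"tx": -0.028, "ty": -0.018, "tz": 0.05, "ax": 0, "ay": 0, "az": -3}, {"tx": -0.028, "ty": -0.019, "tz": 0.085, "ax": 0, "ay": 0, "az": -3}, {"tx": -0.028, "ty": -0.019, "tz": 0.12, "ax": 0, "ay": 0, "az": -3}, {"tx": -0.028, "ty": -0.019, "tz": 0.145, "ax": 0, "ay": 0, "az": -3}, {"tx": -0.028, "ty": -0.019, "tz": 0.16, "ax": 0, "ay": 0, "az": -3}, {"tx": -0.028, "ty": -0.019, "tz": 0.16, "ax": 0, "ay": 0, "az": -3}, {"tx": -0.028, "ty": -0.019, "tz": 0.16, "ax": 0, "ay": 0, "az": -3}])

```text
time: 17.05
ee_pos: [0.5261, -0.3324, 0.1524]
orientation: [0.001, 0.061, 0.998, -0.001]
ft_force: [0.5, -0.3, 0.0]
width: 0.0552
```

Run:
```python
from h import *
o=obs();print(o["time"],o["ee_pos"],yaw())
c=snap("wrist","n_w"); big=cv2.resize(c["frame"][90:290,230:430,::-1],None,fx=3,fy=3,interpolation=cv2.INTER_CUBIC)
cv2.imwrite("pics/n_wz.png",big)
print(proj(c,at(o["ee_pos"][0],o["ee_pos"][1],0,[(0,0,.118)]))-[230,90])
```

```text
17.05 [ 0.52614236 -0.33239172  0.15236109] (np.float64(82.99259761649354), np.float64(0.15600778314882904))
[[ 96.75884598 128.76373305]]
```

View pics/n_wz.png

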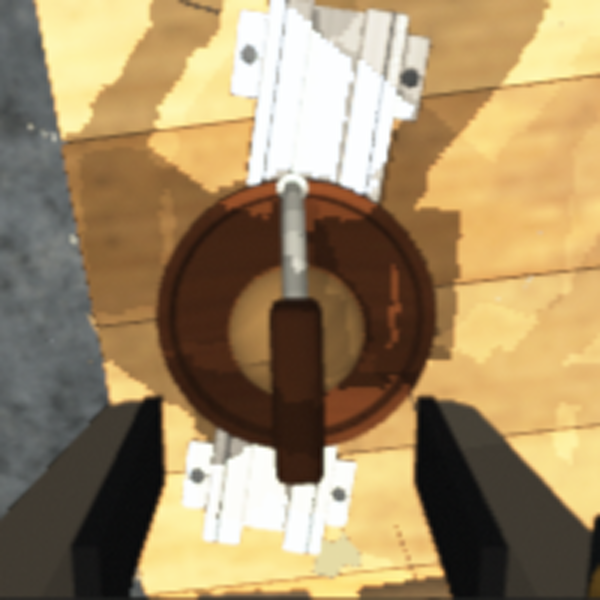

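Emit:
servo_tool(increments=[{"tx": 0, "ty": 0.002, "tz": 0.01, "ax": 0, "ay": 0, "az": 0}, {"tx": 0, "ty": 0.002, "tz": 0.025, "ax": 0, "ay": 0, "az": 0}, {"tx": 0, "ty": 0.002, "tz": 0.04, "ax": 0, "ay": 0, "az": 0}, {"tx": 0, "ty": 0.002, "tz": 0.05, "ax": 0, "ay": 0, "az": 0}, {"tx": 0, "ty": 0.002, "tz": 0.057, "ax": 0, "ay": 0, "az": 0}, {"tx": 0, "ty": 0.002, "tz": 0.057, "ax": 0, "ay": 0, "az": 0}, {"tx": 0, "ty": 0.002, "tz": 0.057, "ax": 0, "ay": 0, "az": 0}])

```text
time: 17.98
ee_pos: [0.5259, -0.3303, 0.0942]
orientation: [0.0, 0.061, 0.998, -0.0]
ft_force: [0.5, -0.3, -0.9]
width: 0.0551
```

Run:
```python
from h import *
o=obs();print(o["time"],o["ee_pos"],yaw())
c=snap("wrist","o_w"); big=cv2.resize(c["frame"][90:290,230:430,::-1],None,fx=3,fy=3,interpolation=cv2.INTER_CUBIC)
cv2.imwrite("pics/o_wz.png",big)
s=snap("side","o_s"); cv2.imwrite("pics/o_sz.png",cv2.resize(s["frame"][170:290,400:500,::-1],None,fx=5,fy=5,interpolation=cv2.INTER_CUBIC))
```

```text
17.975 [ 0.52593304 -0.33029499  0.09417255] (np.float64(82.97474925404606), np.float64(0.0607234274962676))
```

View pics/o_wz.png

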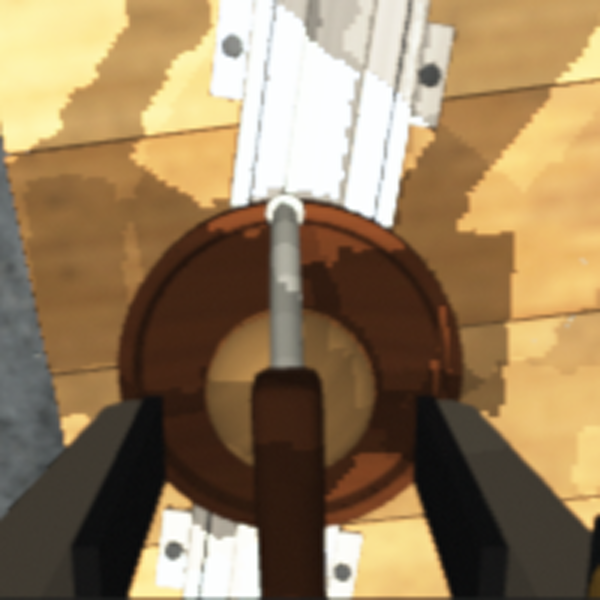

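View pics/o_sz.png

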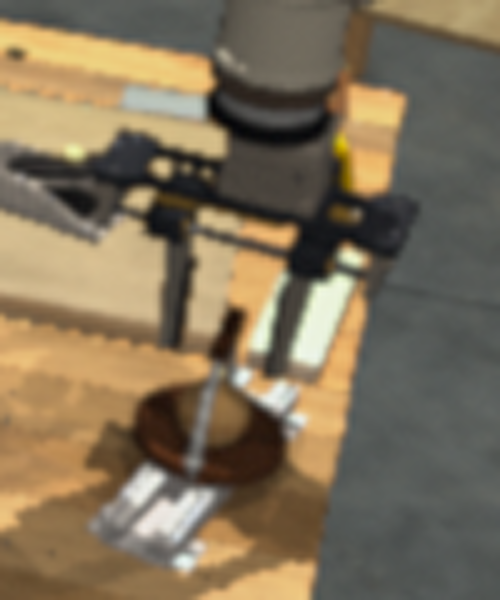

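Emit:
servo_tool(increments=[{"tx": 0, "ty": 0, "tz": 0, "ax": 0, "ay": 0, "az": 0}, {"tx": 0, "ty": 0, "tz": 0, "ax": 0, "ay": 0, "az": 0}, {"tx": 0, "ty": 0, "tz": 0, "ax": 0, "ay": 0, "az": 0}, {"tx": 0, "ty": 0, "tz": 0, "ax": 0, "ay": 0, "az": 0}, {"tx": 0, "ty": 0, "tz": 0, "ax": 0, "ay": 0, "az": 0}, {"tx": 0, "ty": 0, "tz": 0, "ax": 0, "ay": 0, "az": 0}, {"tx": 0, "ty": 0, "tz": 0, "ax": 0, "ay": 0, "az": 0}], gripper=-1, force=30)

```text
time: 18.95
ee_pos: [0.5256, -0.33, 0.0936]
orientation: [-0.0, 0.061, 0.998, 0.0]
ft_force: [-0.2, -0.8, -0.2]
width: 0.0138
```

Run:
```python
from h import *
o=obs();print(o["time"],o["ee_pos"],yaw(),o["width"],o["ft_force"],o["wrist_torque"])
c=snap("wrist","p_w"); big=cv2.resize(c["frame"][90:290,230:430,::-1],None,fx=3,fy=3,interpolation=cv2.INTER_CUBIC)
cv2.imwrite("pics/p_wz.png",big)
```

```text
18.95 [ 0.52556269 -0.32998012  0.09356446] (np.float64(82.97241902128582), np.float64(0.0038459726248015985)) 0.013755547539542248 [-0.2381739  -0.76762355 -0.18957778] [-0.00472987 -0.00162742 -0.00991142]
```

View pics/p_wz.png

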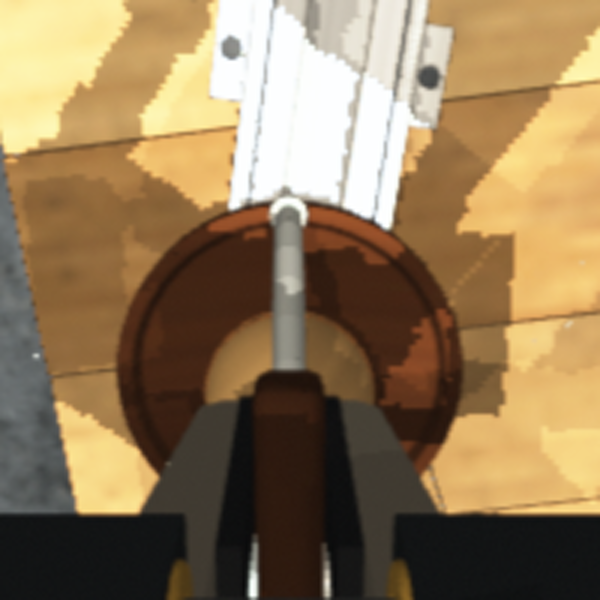

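The bow already stands about 7° from the track's line, although the brief says it starts across it. I'll probe with a small, slow lift (about 2 mm of vertical play is expected) to learn whether the foot is caught.

Emit:
servo_tool(increments=[{"tx": 0, "ty": 0, "tz": -0.001, "ax": 0, "ay": 0, "az": 0}, {"tx": 0, "ty": 0, "tz": -0.002, "ax": 0, "ay": 0, "az": 0}, {"tx": 0, "ty": 0, "tz": -0.003, "ax": 0, "ay": 0, "az": 0}, {"tx": 0, "ty": 0, "tz": -0.0035, "ax": 0, "ay": 0, "az": 0}, {"tx": 0, "ty": 0, "tz": -0.0035, "ax": 0, "ay": 0, "az": 0}])

```text
time: 19.62
ee_pos: [0.5256, -0.33, 0.0971]
orientation: [0.0, 0.061, 0.998, -0.0]
ft_force: [-0.1, -0.6, -3.0]
width: 0.0137
```

Run:
```python
from h import *
o=obs();print(o["time"],o["ee_pos"],yaw(),o["width"],o["ft_force"],o["wrist_torque"])
```

```text
19.625 [ 0.52559939 -0.32998593  0.09714484] (np.float64(82.97295864926822), np.float64(0.0023630704044047247)) 0.013732530601597067 [-0.08424128 -0.58605439 -3.00599999] [ 0.0618554   0.02025503 -0.05086123]
```

Emit:
servo_tool(increments=[{"tx": 0, "ty": 0, "tz": -0.001, "ax": 0, "ay": 0, "az": 0}, {"tx": 0, "ty": 0, "tz": -0.002, "ax": 0, "ay": 0, "az": 0}, {"tx": 0, "ty": 0, "tz": -0.003, "ax": 0, "ay": 0, "az": 0}, {"tx": 0, "ty": 0, "tz": -0.003, "ax": 0, "ay": 0, "az": 0}])

```text
time: 20.12
ee_pos: [0.5257, -0.33, 0.1003]
orientation: [0.0, 0.061, 0.998, -0.0]
ft_force: [-0.5, -0.5, -3.4]
width: 0.0137
```

Run:
```python
from h import *
o=obs();print(o["time"],o["ee_pos"],yaw(),o["width"],o["ft_force"],o["wrist_torque"])
c=snap("wrist","q_w"); big=cv2.resize(c["frame"][90:290,230:430,::-1],None,fx=3,fy=3,interpolation=cv2.INTER_CUBIC)
cv2.imwrite("pics/q_wz.png",big)
```

```text
20.125 [ 0.52567371 -0.33004855  0.10027549] (np.float64(82.97570040983832), np.float64(0.015760212211921795)) 0.01371652095955116 [-0.51223301 -0.45371984 -3.37722788] [0.01427731 0.032741   0.04368057]
```

View pics/q_wz.png

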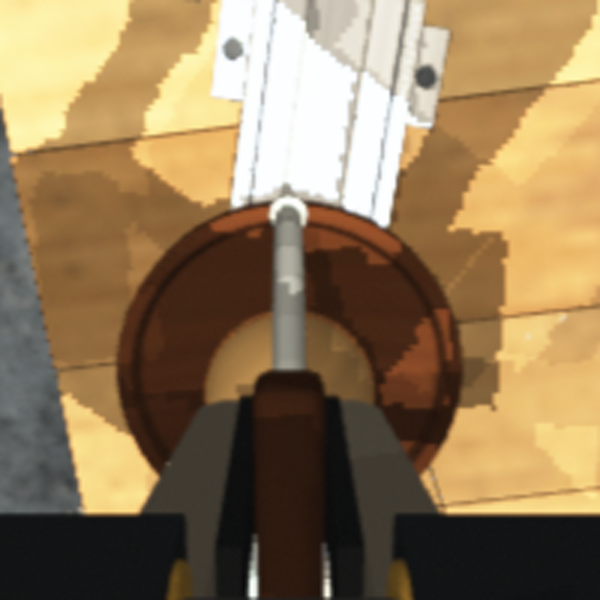

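Emit:
servo_tool(increments=[{"tx": 0, "ty": 0, "tz": 0, "ax": 0, "ay": 0, "az": 0.7}, {"tx": 0, "ty": 0, "tz": 0, "ax": 0, "ay": 0, "az": 2}, {"tx": 0, "ty": 0, "tz": 0, "ax": 0, "ay": 0, "az": 3.5}, {"tx": 0, "ty": 0, "tz": 0, "ax": 0, "ay": 0, "az": 5}, {"tx": 0, "ty": 0, "tz": 0, "ax": 0, "ay": 0, "az": 6.3}, {"tx": 0, "ty": 0, "tz": 0, "ax": 0, "ay": 0, "az": 7}, {"tx": 0, "ty": 0, "tz": 0, "ax": 0, "ay": 0, "az": 7}])

```text
time: 21.05
ee_pos: [0.5256, -0.33, 0.1001]
orientation: [0.0, 0.122, 0.993, -0.0]
ft_force: [-0.5, -0.6, -3.8]
width: 0.0138
```

Emit:
servo_tool(increments=[{"tx": 0, "ty": 0, "tz": -0.002, "ax": 0, "ay": 0, "az": 0}, {"tx": 0, "ty": 0, "tz": -0.006, "ax": 0, "ay": 0, "az": 0}, {"tx": 0, "ty": 0, "tz": -0.012, "ax": 0, "ay": 0, "az": 0}, {"tx": 0, "ty": 0, "tz": -0.02, "ax": 0, "ay": 0, "az": 0}, {"tx": 0, "ty": 0, "tz": -0.028, "ax": 0, "ay": 0, "az": 0}, {"tx": 0, "ty": 0, "tz": -0.036, "ax": 0, "ay": 0, "az": 0}, {"tx": 0, "ty": 0, "tz": -0.044, "ax": 0, "ay": 0, "az": 0}, {"tx": 0, "ty": 0, "tz": -0.052, "ax": 0, "ay": 0, "az": 0}])

```text
time: 22.05
ee_pos: [0.5256, -0.33, 0.1526]
orientation: [0.0, 0.122, 0.993, -0.0]
ft_force: [-1.1, 0.8, -2.6]
width: 0.014
```

Run:
```python
from h import *
o=obs();print(o["time"],o["ee_pos"],yaw(),o["width"],o["ft_force"],o["wrist_torque"])
c=snap("wrist","r_w"); big=cv2.resize(c["frame"][90:290,230:430,::-1],None,fx=3,fy=3,interpolation=cv2.INTER_CUBIC)
cv2.imwrite("pics/r_wz.png",big)
```

```text
22.05 [ 0.5255848  -0.33001157  0.15264781] (np.float64(75.97353928214082), np.float64(0.003707767519232733)) 0.01395614838237927 [-1.14296011  0.77183925 -2.59026001] [ 0.03789513  0.04263787 -0.00366919]
```

View pics/r_wz.png

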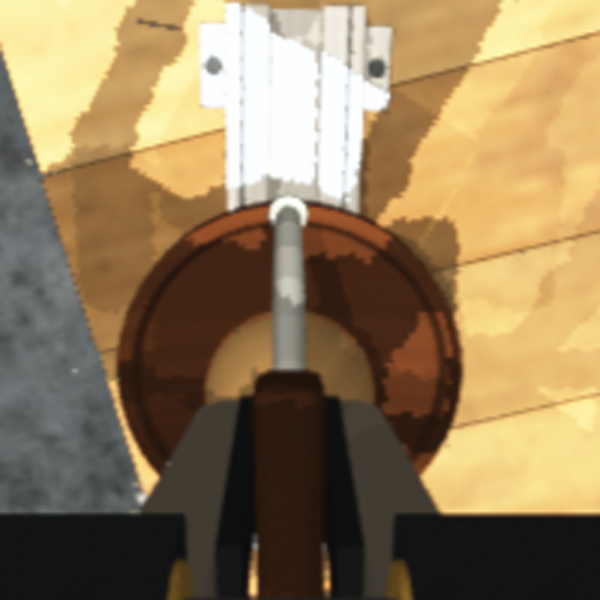

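Emit:
servo_tool(increments=[{"tx": 0, "ty": 0, "tz": -0.008, "ax": 0, "ay": 0, "az": 0}, {"tx": 0, "ty": 0, "tz": -0.02, "ax": 0, "ay": 0, "az": 0}, {"tx": 0, "ty": 0, "tz": -0.035, "ax": 0, "ay": 0, "az": 0}, {"tx": 0, "ty": 0, "tz": -0.05, "ax": 0, "ay": 0, "az": 0}, {"tx": 0, "ty": 0, "tz": -0.065, "ax": 0, "ay": 0, "az": 0}, {"tx": 0, "ty": 0, "tz": -0.078, "ax": 0, "ay": 0, "az": 0}, {"tx": 0, "ty": 0, "tz": -0.087, "ax": 0, "ay": 0, "az": 0}, {"tx": 0, "ty": 0, "tz": -0.091, "ax": 0, "ay": 0, "az": 0}])

```text
time: 23.1
ee_pos: [0.5257, -0.3301, 0.2437]
orientation: [0.0, 0.122, 0.993, -0.0]
ft_force: [-0.1, -1.5, -1.9]
width: 0.0134
```

Emit:
servo_tool(increments=[{"tx": 0, "ty": 0, "tz": 0, "ax": 0, "ay": 0, "az": 0}, {"tx": 0, "ty": 0, "tz": 0, "ax": 0, "ay": 0, "az": 0}, {"tx": 0, "ty": 0, "tz": 0, "ax": 0, "ay": 0, "az": 0}, {"tx": 0, "ty": 0, "tz": 0, "ax": 0, "ay": 0, "az": 0}])

```text
time: 23.6
ee_pos: [0.5255, -0.3299, 0.2428]
orientation: [-0.0, 0.122, 0.993, 0.0]
ft_force: [0.0, -0.0, -2.9]
width: 0.0138
```

Run:
```python
from h import *
o=obs();print(o["time"],o["ee_pos"],yaw(),o["width"],o["ft_force"],o["wrist_torque"])
c=snap("wrist","s_w"); big=cv2.resize(c["frame"][90:290,230:430,::-1],None,fx=3,fy=3,interpolation=cv2.INTER_CUBIC)
cv2.imwrite("pics/s_wz.png",big)
s=snap("side","s_s")
cv2.imwrite("pics/s_sz.png",np.hstack([cv2.resize(s["frame"][110:290,400:500,::-1],None,fx=3.3,fy=3.3),cv2.resize(s["frame"][110:290,150:290,::-1],None,fx=3.3,fy=3.3)]))
t=snap("top","s_t"); cv2.imwrite("pics/s_tz.png",t["frame"][:,:,::-1])
```

```text
23.6 [ 0.52550301 -0.32988967  0.24279561] (np.float64(75.97568593499493), np.float64(0.029060904425588435)) 0.013806395787481869 [ 0.02690041 -0.0097391  -2.91590687] [-0.01749158  0.00824171 -0.0161656 ]
```

View pics/s_wz.png

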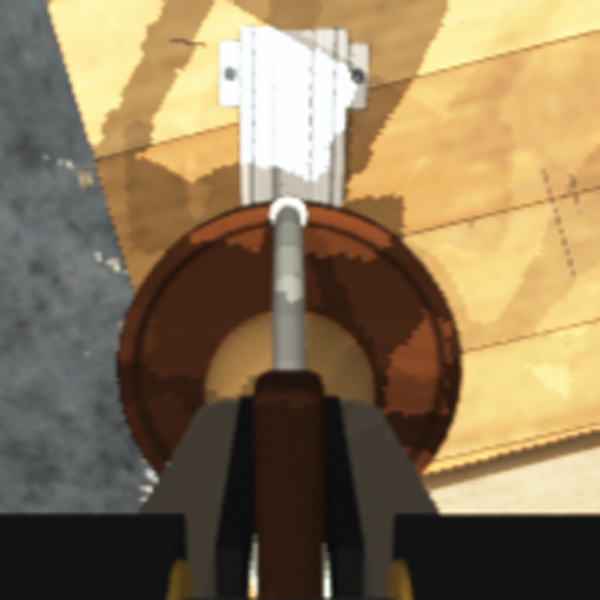

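View pics/s_sz.png

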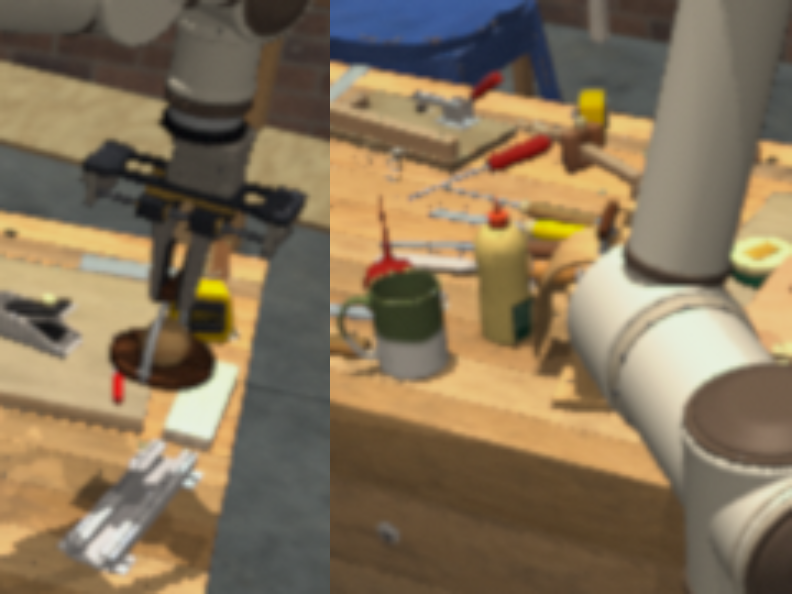

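View pics/s_tz.png

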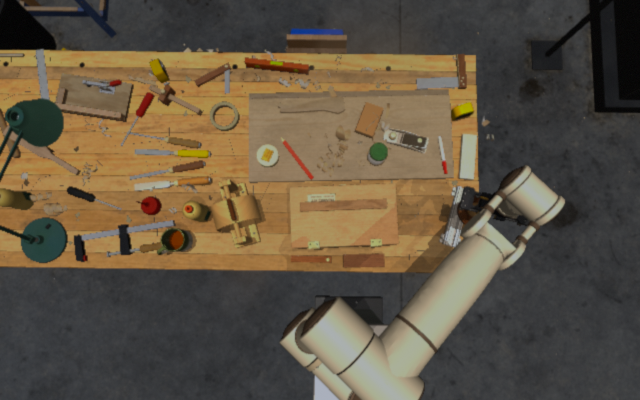

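The wrist view shows the ball still centred under the grip (zoom px (290,375)) and the bow in line with the track. The side view shows the dish level, and the top view shows the cover on the rack at (236,213) with nothing else moved. I'm handing in.

Run:
```python
from bench import workorder
print(workorder.finish_job())
```

```text
the job is handed in; nothing more can be done
None
```

The cover hangs astride the rack bar, and the dish is held level about 15 cm above the track with the ball in the middle. I did not make the quarter turn. I handed the job in at about 24 s.

- **Cover:** I lifted it over the box, set it on the bar until I felt contact (about 7 N), and let go. The side and top pictures afterwards show it hanging on the bar. The glue bottle and the other bystanders look unmoved.
- **Dish, where the scene disagreed with the brief:** the bow did not start across the track. It measured about 7° from the track's line (-7° against -14°).
    - A slow 6.5 mm test lift after gripping the bow showed only the dish's weight (about 3 N), so the foot was already free. A quarter turn would have caught it again.
    - I turned the bow only the last 7° into line with the track, then lifted straight up.
- **Last checks:**
    - The tool is about 149 mm above where it gripped the dish, and its tilt is under 0.1°.
    - The grip opening is 13.8 mm on the 14 mm grip, and the wrist force is 2.9 N.
    - The ball is in the middle of the dish in the last picture. I saw no contact with it.

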